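# Square the slide carriers, load the tray and dock it at the slide scanner

## Robot

A 6-joint arm with a two-finger parallel gripper is mounted at the origin on a cart in front of the work surface, level with it; the furniture and walls round the work are solid. World frame = base frame: x ahead of the robot, y to its left, z up, the work surface at z = 0. Lengths are in m, angles in rad, forces in N, time in s.
With the tool pointing down it reaches from about 0.375 to 0.9 m from the base axis. Payload 3.1 kg.
Tool frame: the origin (TCP) lies between the finger pads; the fingertips stand 25 mm ahead of it and the grasp point (between the pads) lies 6 mm ahead of it; x points along the fingers, y is the direction in which the jaws open and shut, and the axes are right-handed (so a half turn about x gives the same grasp; the last joint's range is limited). The gripper opens to 85 mm and grips with 20 to 120 N. Pads are 22 mm wide; open, the fingers measure 114 mm over their backs; the gripper's body (76 mm by 85 mm) begins 54 mm behind the grasp point. The pads swing forward as they close: fully open they stand 13 mm farther back than shut.
Start: joints at [-1.369, 0.527, 1.433, -0, 1.181, -0.178], TCP at [0.232, -0.58, 0.256] pointing down, gripper open.
Joint ranges: [-3.08, 3.08], [-0.75, 2.2], [0.22, 2.44], [-1.43, 4.57], [0, 2.65], [-2.85, 2.85]. Speed limits (rad/s): [2.79, 2.79, 3.14, 3.14, 3.14, 3.14].

## Interface

Orientations are given as a unit quaternion [x, y, z, w].
In Python, from station import manip, viewer, workorder gives the robot as it stands.
- The arm moves only by the shell command python3 -m crank 'ROWS' [FORCE]. ROWS is JSON, one flat list of numbers, 5 for each row, row after row: the opening, from 0 (shut) to 1 (fully open), then the shift along the world's x, y, z in mm, then the turn about the world's z in rad. A call has 1 to 10 rows; each row is the pose to reach, as a shift and turn from the pose commanded when the call began; what a row does not reach only later rows make up. A row lasts 1/8 s, in which the tool goes at most 62.5 mm and 10.7 degrees, less where a joint would pass 70% of its speed; a pose out of reach is approached as far as the arm can. A call with a gripper value outside its range is refused whole. The fingers move at their own pace and stop on an object; FORCE is the grip in N (left out, the last holds). Time passes only in rows, so rows that repeat a pose let the fingers close. It gives the time, the measured TCP pose, the force and the opening at its end, in the units of the state.
- manip.sense(): the state, without advancing time (a new reading comes with each control period).
- viewer.snapshot(name): name is "scene" or "top" or "wrist"; returns a dict with "img" (400x640x3 uint8, red, green, blue), "range_z" (400x640 float32, m along the optical axis (not along the pixel's ray), 0 where there is no reading), "fx", "fy", "cx", "cy" (pixels), "origin" and "attitude" of the camera in the world. Camera axes: x right, y down, z forward; pixel columns grow to the right and rows downward; lengths in m; the calibration is good to about 2 mm. The wrist camera is an equidistant fisheye: a pixel r from the principal point sees the ray r / f radians off the axis. A picture is of the moment at which its call begins.
- workorder.sign_off(): hands the job in, once; it reports no verdict.
The state is a dict: "t": time; "q": joint angles; "qd": joint speeds; "tau": joint torques, N m; "tcp_pos": TCP position; "tool_rot": TCP orientation; "force": force on the tool from outside, world axes, zero at the start; "ft_torque": the same for the moment, N m; "finger_gap": opening from 0.0 (shut) to 1.0 (fully open).
Only numpy, scipy, OpenCV 4.12 (cv2) and the standard library are available. Lean on these libraries where they do the work, as an engineer would, in place of code of your own. Each camera call takes 0.05 s, during which the arm holds its last target.

## Task

Load the scanner tray with the slide carriers that are lying on the worktop, one at a time and the longest first: slide each carrier fully home into the corner of the steel squaring stop so that it lies flush against both faces, let go of it, then take a fresh grip and lay it flat in the tray bay of its own length before fetching the next. Then push the loaded tray across the worktop into the dock in front of the scanner until it is fully home and square against the back rail, and slide the dock's bolt fully across in front of the tray. Leave the timer, the tape roll and the marker where they are.

Things in the scene. Friction and masses are not known exactly. Their poses are not given: they have to be found in the camera images.
- carrier_long: slide carrier, the longest one: flat plain aluminium plate 120 x 40 x 12 mm (x along the length, y across, z up) with a glass slide let into its top; 96 g, more or less by a third. Origin at the centre of the underside. Starts flat on the worktop. May be absent (then None)
- carrier_mid: slide carrier, the middle one: flat plain aluminium plate 95 x 40 x 12 mm (x along the length, y across, z up) with a glass slide let into its top; 76 g, more or less by a third. Origin at the centre of the underside. Starts flat on the worktop. May be absent (then None)
- carrier_short: slide carrier, the shortest one: flat plain aluminium plate 70 x 40 x 12 mm (x along the length, y across, z up) with a glass slide let into its top; 56 g, more or less by a third. Origin at the centre of the underside. Starts flat on the worktop. May be absent (then None)
- square_stop: low steel squaring frame fixed to the worktop, 14 mm high. Origin at worktop level in the corner where its stop faces meet: end face x = 0 (y -15 to +65 mm), side face y = 0. A carrier lies on bare worktop at -x, +y of it, length along the stop's x, one end on the end face, one long side on the side face: fully home its centre is at x = -length/2, y = +20 mm. The frame reaches x -87 to +17, y -62 mm
- stop_opening (a point): worktop-level point on the squaring stop's side face, 35 mm from the corner (x = -35 mm, y = 0 of the stop): middle of a 44 mm wide, 50 mm deep opening in the side face, in which a finger can stand while a carrier is gripped across its 40 mm width. The side face is thus two blocks: x = 0 to -13 mm and x = -57 to -87 mm
- tray: loose white plastic tray 150 (x) x 236 (y) mm, outer wall 5 mm thick, 18 mm high, floor 4 mm; 0.45 kg; origin at the centre of its underside; -x wall towards the robot. Three bays, length along x, framed by ribs 4 mm wide and 4 mm above the floor, 2.5 mm of play round the carrier: a lying carrier stands 8 mm above the ribs. 28 mm between neighbouring carriers, 25 mm from outer carrier to wall
- bay_long (a point): centre of the floor (top of the 4 mm floor) of the bay for the 120 mm carrier, 68 mm to the tray's +y side
- bay_mid (a point): centre of the floor of the bay for the 95 mm carrier, in the middle of the tray
- bay_short (a point): centre of the floor of the bay for the 70 mm carrier, 68 mm to the tray's -y side
- dock: dock fixed to the worktop; origin at worktop level where the tray's origin is when the tray is home (tray x then along dock x, away from the robot). No floor: the tray slides on the worktop. The bolt's fixed guide stands at x -110 to -64, y -258 to -168 mm, 16 mm high. The white scanner housing (130 mm high) begins at x = +87 mm
- back_rail (a point): middle of the top of the dock's back rail's front face (x = +75 mm of the dock, 16 mm high). At the rail's ends two cheeks, 16 mm high, leave the tray 7 mm of play at each side from x = +42 mm of the dock on; before that they flare outwards by 22 mm, beginning at x = +14 mm
- dock_bolt (a joint): position of the dock's sliding bolt in m: 0 drawn back, clear of the tray's path; 0.080 fully across. It slides along the dock's +y with about 1.5 N of friction and stays where left. Steel bar 14 mm wide at x = -87 mm of the dock, its +y end at y = -165 mm when drawn back; it passes 5 mm in front of the tray only when the tray is home
- bolt_grip (a point): centre of the top of the bolt's black grip, a block 16 (x) x 22 (y) mm of the dock's axes, its top 45 mm and its foot 13 mm above the worktop; moves with the bolt
- bench_timer: white bench timer 66 x 66 x 19 mm lying flat; origin at the centre of the underside; leave alone
- tape_roll: roll of tape, 74 mm across, 18 mm high, lying flat; origin at the centre of the underside; leave alone
- marker: marker pen 132 mm long (y), 16 mm thick, lying; leave alone
There are look-alikes about, which are no part of the job. What is shaped like the carrier_mid but orange is not meant.

How it is judged:
On the way, in this order (a step that is already met when the one before it is completed fails the run):
1. the longest carrier lies flush against both faces of the squaring stop, let go (x of carrier_long in the frame of square_stop between -0.0625 and -0.0575 m and y of carrier_long in the frame of square_stop between 0.0175 and 0.0225 m and angle between the x axis of carrier_long and the x axis of square_stop, either way round below 0.04 rad and height (world z) of carrier_long below 0.003 m and linear speed of carrier_long below 0.02 m/s and contact force between carrier_long and the fingers below 0.1 N), for 0.3 s.
2. the longest carrier lies flat in its bay of the tray, let go (horizontal distance between carrier_long and bay_long below 0.005 m and z of carrier_long in the frame of bay_long between -0.002 and 0.002 m and angle between the x axis of carrier_long and the x axis of tray, either way round below 0.08 rad and angle between carrier_long's own z axis and vertical below 0.05 rad and linear speed of carrier_long below 0.02 m/s and contact force between carrier_long and the fingers below 0.1 N), for 0.3 s.
3. the middle carrier lies flush against both faces of the squaring stop, let go (x of carrier_mid in the frame of square_stop between -0.05 and -0.045 m and y of carrier_mid in the frame of square_stop between 0.0175 and 0.0225 m and angle between the x axis of carrier_mid and the x axis of square_stop, either way round below 0.04 rad and height (world z) of carrier_mid below 0.003 m and linear speed of carrier_mid below 0.02 m/s and contact force between carrier_mid and the fingers below 0.1 N), for 0.3 s.
4. the middle carrier lies flat in its bay of the tray, let go (horizontal distance between carrier_mid and bay_mid below 0.005 m and z of carrier_mid in the frame of bay_mid between -0.002 and 0.002 m and angle between the x axis of carrier_mid and the x axis of tray, either way round below 0.08 rad and angle between carrier_mid's own z axis and vertical below 0.05 rad and linear speed of carrier_mid below 0.02 m/s and contact force between carrier_mid and the fingers below 0.1 N), for 0.3 s.
5. the shortest carrier lies flush against both faces of the squaring stop, let go (x of carrier_short in the frame of square_stop between -0.0375 and -0.0325 m and y of carrier_short in the frame of square_stop between 0.0175 and 0.0225 m and angle between the x axis of carrier_short and the x axis of square_stop, either way round below 0.04 rad and height (world z) of carrier_short below 0.003 m and linear speed of carrier_short below 0.02 m/s and contact force between carrier_short and the fingers below 0.1 N), for 0.3 s.
6. the shortest carrier lies flat in its bay of the tray, let go (horizontal distance between carrier_short and bay_short below 0.005 m and z of carrier_short in the frame of bay_short between -0.002 and 0.002 m and angle between the x axis of carrier_short and the x axis of tray, either way round below 0.08 rad and angle between carrier_short's own z axis and vertical below 0.05 rad and linear speed of carrier_short below 0.02 m/s and contact force between carrier_short and the fingers below 0.1 N), for 0.3 s.
7. the tray is home against the back rail of the dock (x of tray in the frame of dock between -0.005 and 0.004 m and y of tray in the frame of dock between -0.009 and 0.009 m and angle between the x axis of tray and the x axis of dock, either way round below 0.05 rad and height (world z) of tray below 0.004 m and linear speed of tray below 0.01 m/s), for 0.3 s.
8. the bolt is slid across in front of the tray (value of joint dock_bolt above 0.07 m), for 0.2 s.
At the end, for the whole second after the job is handed in: Every carrier present lies flat, at rest and released in the bay of its own length (centre within 5 mm of the bay's, within 0.08 rad of the tray's x); the tray is home in the dock (x within 5 mm, y within 9 mm, square within 0.05 rad) and at rest; the bolt is at 0.070 or more (all of step 2 and all of step 4 and all of step 6 and all of step 7 and value of joint dock_bolt above 0.07 m); the robot touches nothing.
It fails at once if the timer is moved by more than 3 cm (distance of bench_timer from where it was at the start of the episode above 0.03 m).
It fails at once if the tape roll is moved by more than 3 cm (distance of tape_roll from where it was at the start of the episode above 0.03 m).
It fails at once if the marker is moved by more than 3 cm (distance of marker from where it was at the start of the episode above 0.03 m).
Of carrier_long, carrier_mid, carrier_short only 2 to 3 are there at a start; the rules pass over those that are not, and their reading is None.
At some moment in a run one of carrier_long, carrier_mid, carrier_short may be knocked a few centimetres aside while the robot is not near it.
It also fails if it takes over 210 s, if anything falls off the work surface, if the arm or the gripper's body presses on something with over 40 N, if the wrist force passes 120 N, or if a joint passes its speed limit or range.

## Working session

There is one attempt and no reset: what is moved stays moved. The work goes in short steps, Python scripts to look and compute and a shell command to move; the robot and the scene stay as the last step left them, time stands still between calls to the robot, and variables do not carry over. Pictures are saved under pics/ and viewed, and the job is handed in when it is done.

```bash
ls -la; mkdir -p pics
cat > h.py <<'E'
import numpy as np, cv2, json
from scipy.spatial.transform import Rotation as R
from station import manip, viewer, workorder
def snap(n, save=None):
    s=viewer.snapshot(n)
    if save: cv2.imwrite(f'pics/{save}.png', cv2.cvtColor(s['img'],cv2.COLOR_RGB2BGR))
    return s
E
python3 - <<'E'
from h import *
s=manip.sense()
for k,v in s.items(): print(k,v)
for n in ['scene','top','wrist']:
    c=snap(n,n+'0'); print(n,c['fx'],c['fy'],c['cx'],c['cy'],c['origin'],c['attitude'])
E
```

```text
total 12
drwxr-xr-x  3 agent agent 4096 Dec  7 15:20 .
drwxr-xr-x 23 root  root  4096 Dec  7 15:20 ..
drwxr-xr-x  2 agent agent 4096 Dec  7 15:20 pics
t 0.0
q [-1.36851503e+00  5.28424544e-01  1.43388952e+00 -9.15082655e-06
  1.18138092e+00 -1.78502085e-01]
qd [ 5.93565467e-05 -1.24299305e-03 -1.84815309e-04  2.89218634e-04
 -1.01278344e-04 -2.37376687e-04]
tau [-2.20745687e-04 -4.42353773e+01 -1.78025401e+01 -8.77874345e-05
  8.18500790e-03 -5.18425782e-07]
tcp_pos [ 0.23217107 -0.57957643  0.25536319]
tool_rot [-0.69431705 -0.13455971  0.6943407  -0.13307332]
force [-0.77023756  0.77142147 -0.25977088]
ft_torque [ 0.0242709  -0.01517924 -0.01886532]
finger_gap 1.0008606733734726
scene 441.100779279348 441.100779279348 325.70980702423986 199.37612492301622 [-0.36601167  0.60034682  1.04619576] [-0.42757315  0.80924092 -0.36115392  0.17854461]
top 384.7681426794511 384.7681426794511 315.7122954620689 192.90845087027512 [ 0.38453069 -0.02803254  1.08887614] [ 0.7141623  -0.69570896  0.06272074 -0.04502626]
wrist 309.70691628693146 309.70691628693146 328.23208590603093 200.78028000405587 [ 0.29811384 -0.55392216  0.37340209] [ 0.82031559 -0.55439278 -0.07991391  0.1155194 ]
```

View pics/top0.png

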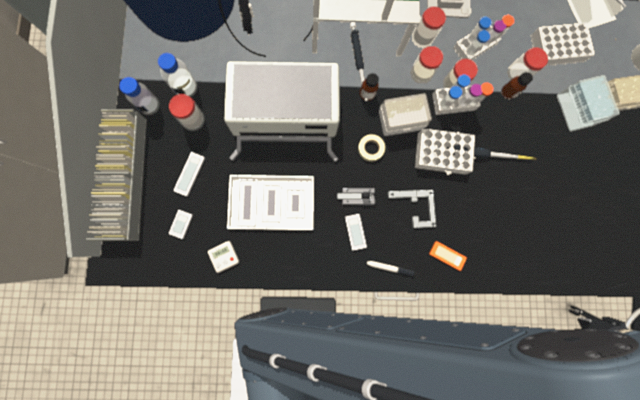

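View pics/scene0.png

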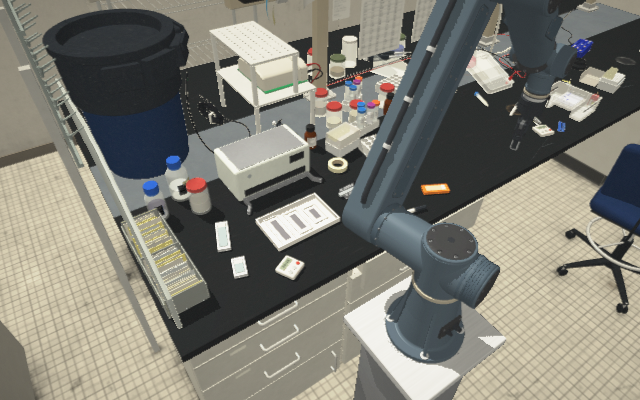

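View pics/wrist0.png

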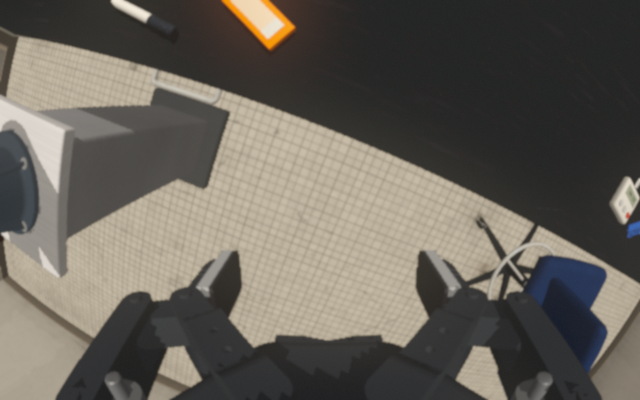

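```bash
cat >> h.py <<'E'
def ray(c,u,v):
    Rm=R.from_quat(c['attitude']).as_matrix()
    x=(np.asarray(u,float)-c['cx'])/c['fx']; y=(np.asarray(v,float)-c['cy'])/c['fy']
    if c.get('fish'):
        r=np.hypot(x,y); s=np.where(r>1e-9,np.sin(r)/np.maximum(r,1e-9),1.0)
        d=np.stack([x*s,y*s,np.cos(r)],-1)
    else: d=np.stack([x,y,np.ones_like(x)],-1)
    return d@Rm.T
def toplane(c,u,v,z):
    d=ray(c,u,v); o=np.asarray(c['origin']); t=(z-o[2])/d[...,2]
    return o+d*t[...,None]
def project(c,P):
    Rm=R.from_quat(c['attitude']).as_matrix(); p=(np.atleast_2d(P)-c['origin'])@Rm
    if c.get('fish'):
        th=np.arctan2(np.hypot(p[:,0],p[:,1]),p[:,2]); ph=np.hypot(p[:,0],p[:,1])
        k=np.where(ph>1e-9,th/np.maximum(ph,1e-9),1)
        return np.stack([c['cx']+c['fx']*p[:,0]*k,c['cy']+c['fy']*p[:,1]*k],-1)
    return np.stack([c['cx']+c['fx']*p[:,0]/p[:,2],c['cy']+c['fy']*p[:,1]/p[:,2]],-1)
_s=snap
def snap(n,save=None):
    c=_s(n,save); c['fish']=(n=='wrist'); return c
def rectify(c,x0,x1,y0,y1,res,z=0.0):
    # orthophoto on plane z: rows from x1 down to x0, cols from y1 to y0 (robot view: up=+x, left=+y)
    xs=np.arange(x1,x0,-res); ys=np.arange(y1,y0,-res)
    Y,X=np.meshgrid(ys,xs); P=np.stack([X,Y,np.full_like(X,z)],-1).reshape(-1,3)
    uv=project(c,P).astype(np.float32).reshape(X.shape+(2,))
    return cv2.remap(c['img'],uv[...,0],uv[...,1],cv2.INTER_LINEAR)
def save(name,img,k=1):
    if k!=1: img=cv2.resize(img,None,fx=k,fy=k,interpolation=cv2.INTER_CUBIC)
    cv2.imwrite(f'pics/{name}.png',cv2.cvtColor(img,cv2.COLOR_RGB2BGR))
E
python3 - <<'E'
from h import *
c=snap('top')
save('top_c1',c['img'][120:290,150:480],2.4)
for n,(u,v) in dict(long=(189,174),mid=(355,231),short=(181,224),tray=(271,202),bolt=(356,196),stop=(433,191),orange=(448,256),timer=(223,257),tape=(371,148),marker=(390,268)).items():
    print(n,toplane(c,u,v,0.012).round(3), c['range_z'][v,u])
E
```

```text
long [0.594 0.307 0.012] 1.0821245
mid [ 0.446 -0.166  0.012] 1.0774921
short [0.453 0.318 0.012] 1.0628632
tray [0.521 0.072 0.012] 1.0928743
bolt [ 0.545 -0.168  0.012] 1.0871943
stop [ 0.565 -0.388  0.012] 1.1114836
orange [ 0.383 -0.426  0.012] 1.0732223
timer [0.365 0.197 0.012] 1.050026
tape [ 0.686 -0.21   0.012] 1.1233292
marker [ 0.346 -0.263  0.012] 1.057575
```

View pics/top_c1.png

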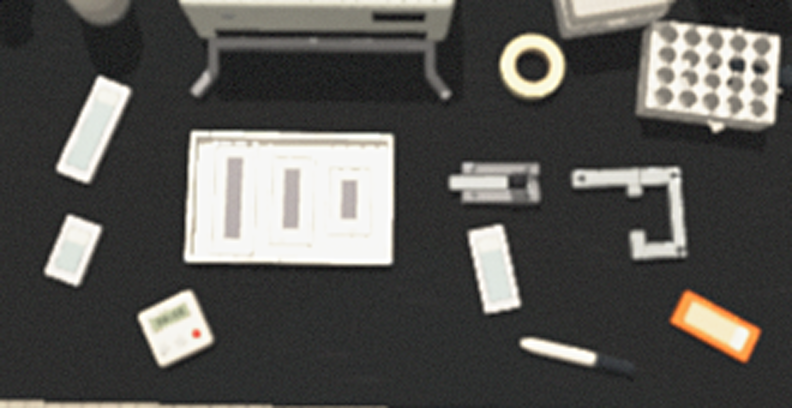

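```bash
cat >> h.py <<'E'
def ncwrap(a): return (a+np.pi/2)%np.pi-np.pi/2
def carriers(c, z=0.012, near=None, thr=150, show=None):
    """white/pale blobs -> rect on plane z"""
    im=c['img'].astype(int)
    m=((im.min(-1)>thr)).astype(np.uint8)
    m=cv2.morphologyEx(m,cv2.MORPH_CLOSE,np.ones((5,5),np.uint8))
    out=[]
    cs,_=cv2.findContours(m,cv2.RETR_EXTERNAL,cv2.CHAIN_APPROX_NONE)
    for k in cs:
        if len(k)<20: continue
        P=toplane(c,k[:,0,0],k[:,0,1],z)
        if not np.all(np.isfinite(P)): continue
        (cx,cy),(w,h),a=cv2.minAreaRect((P[:,:2]*1000).astype(np.float32))
        L,W=max(w,h),min(w,h)
        if 50<L<140 and 25<W<60:
            ang=np.deg2rad(a if w>=h else a+90)
            uvc=k[:,0].mean(0)
            out.append((round(cx/1000,4),round(cy/1000,4),round(float(ncwrap(ang)),3),round(L,1),round(W,1),uvc.round(0)))
    return out
def yaw(s=None):
    s=s or manip.sense(); y=R.from_quat(s['tool_rot']).as_matrix()[:,1]
    return np.arctan2(y[1],y[0])
def st():
    s=manip.sense(); print('t',round(s['t'],2),'tcp',np.round(s['tcp_pos'],4),'jawyaw',round(float(yaw(s)),4),'x-axis',R.from_quat(s['tool_rot']).as_matrix()[:,0].round(3),'F',np.round(s['force'],2),'gap',round(s['finger_gap'],3),'q6',round(s['q'][5],2))
E
python3 - <<'E'
from h import *
st()
c=snap('top')
for r in carriers(c): print(r)
w=snap('wrist'); s=manip.sense()
T=R.from_quat(s['tool_rot']).as_matrix()
print('cam in tool',(np.array(w['origin'])-s['tcp_pos'])@T, (T.T@R.from_quat(w['attitude']).as_matrix()).round(3))
E
```

```text
t 0.2 tcp [ 0.2322 -0.5798  0.2557] jawyaw -1.19 x-axis [-0.     0.001 -1.   ] F [-0.07  0.22 -0.39] gap 1.002 q6 -0.18
(0.0357, -0.213, -0.649, 57.3, 49.0, array([372., 388.]))
(0.384, -0.4268, 1.11, 73.9, 26.7, array([448., 255.]))
(0.4444, -0.167, 0.227, 96.5, 42.0, array([355., 232.]))
(0.4534, 0.321, -0.31, 71.7, 42.1, array([180., 224.]))
(0.5455, -0.1648, -1.569, 102.5, 43.1, array([358., 195.]))
(0.6313, 0.5245, -1.54, 77.3, 29.0, array([112., 159.]))
(0.5963, 0.3079, -0.356, 122.5, 42.7, array([188., 174.]))
(0.9388, -0.3604, 0.764, 72.0, 45.2, array([421.,  68.]))
(0.9601, -0.6543, -1.188, 66.7, 58.2, array([518.,  66.]))
(1.14, -0.4527, -1.528, 134.1, 54.1, array([451.,   6.]))
(1.1151, 0.0555, -1.528, 100.8, 59.9, array([284.,   7.]))
cam in tool [-0.11784156  0.00036433 -0.07079557] [[ 0.001 -0.278  0.96 ]
 [ 1.     0.001 -0.001]
 [-0.001  0.96   0.278]]
```

```bash
python3 -m crank '[1,60,70,15,-0.1, 1,110,125,25,-0.2, 1,160,180,35,-0.3, 1,210,235,45,-0.38, 1,248,280,45,-0.38, 1,248,280,45,-0.38, 1,248,280,45,-0.38]' 40
python3 - <<'E'
from h import *
st()
w=snap('wrist','w1')
E
```

```text
t: 1.18
tcp_pos: [0.4827, -0.2966, 0.3018]
tool_rot: [0.708, 0.003, -0.707, 0.003]
force: [-0.8, -0.1, 0.0]
finger_gap: 1.0
t 1.18 tcp [ 0.4827 -0.2966  0.3018] jawyaw -1.5635 x-axis [ 0.001  0.    -1.   ] F [-0.76 -0.1   0.01] gap 1.0 q6 0.81
```

View pics/w1.png

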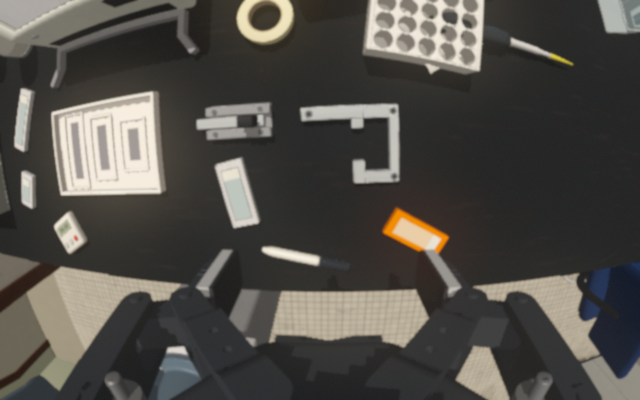

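Run:
```python
from h import *
w=snap('wrist')
save('r_stop',rectify(w,0.46,0.66,-0.48,-0.28,0.0004,0.014),1)
save('r_dock',rectify(w,0.42,0.80,-0.30,0.22,0.0007,0.016),1)
```

```text
(no output)
```

View pics/r_stop.png

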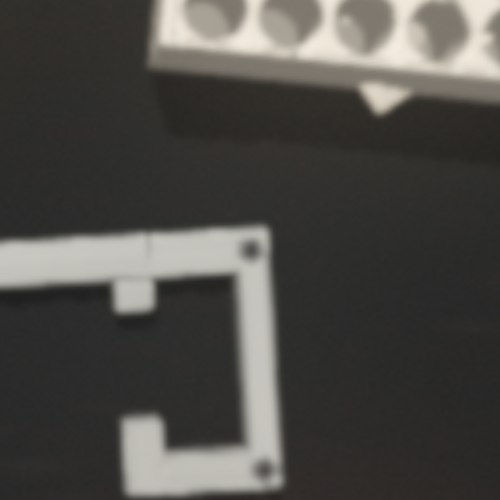

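View pics/r_dock.png

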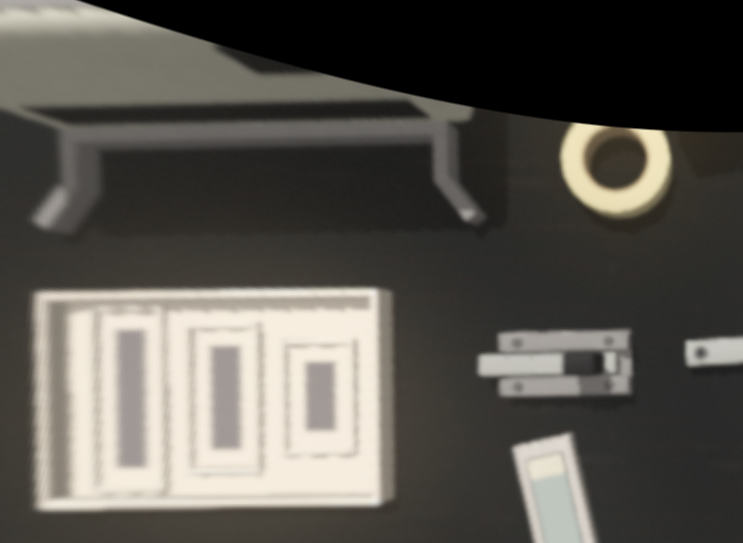

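```bash
cat >> h.py <<'E'
def fitline(P):
    v=cv2.fitLine(P.astype(np.float32),cv2.DIST_HUBER,0,1e-3,1e-3).ravel(); return v[:2],v[2:]
def edge_cols(g,rows,cols,axis,thr,first=True):
    """for ortho gray g: along axis 0 (each col scan rows range) find threshold crossing, subpixel; returns pts (row,col)"""
    out=[]
    if axis==0:
        for cc in range(*cols):
            p=g[rows[0]:rows[1],cc].astype(float)-thr
            k=np.where(p[:-1]*p[1:]<0)[0]
            if len(k): i=k[0] if first else k[-1]; out.append((rows[0]+i+p[i]/(p[i]-p[i+1]),cc))
    else:
        for r in range(*rows):
            p=g[r,cols[0]:cols[1]].astype(float)-thr
            k=np.where(p[:-1]*p[1:]<0)[0]
            if len(k): i=k[0] if first else k[-1]; out.append((r,cols[0]+i+p[i]/(p[i]-p[i+1])))
    return np.array(out)
E
python3 - <<'E'
from h import *
w=snap('wrist'); res=0.0004;x1,y1=0.66,-0.28
g=cv2.cvtColor(rectify(w,0.46,0.66,-0.48,-0.28,res,0.014),cv2.COLOR_RGB2GRAY)
def W(p): return np.stack([x1-p[:,0]*res,y1-p[:,1]*res],-1)
E=np.vstack([edge_cols(g,(265,310),(5,95),0,115),edge_cols(g,(260,300),(165,225),0,115)])
S=np.vstack([edge_cols(g,(288,305),(90,135),1,115),edge_cols(g,(425,485),(100,145),1,115)])
de,pe=fitline(W(E)); ds,ps=fitline(W(S))
A=np.array([de,-ds]).T; t=np.linalg.solve(A,ps-pe); print('corner',pe+de*t[0],'end yaw',ncwrap(np.arctan2(de[1],de[0])-np.pi/2),'side yaw',ncwrap(np.arctan2(ds[1],ds[0])), len(E),len(S))
print('resid',np.abs((W(E)-pe)@np.array([-de[1],de[0]])).max(),np.abs((W(S)-ps)@np.array([-ds[1],ds[0]])).max())
# back edge
B=edge_cols(g,(215,255),(150,255),0,115); db,pb=fitline(W(B)); n=np.array([-de[1],de[0]]); print('thick',abs((pb-pe)@n))
E
```

```text
corner [ 0.547882   -0.32489654] end yaw 0.060071707 side yaw 0.05949998 137 72
resid 0.0003050995026596771 0.0003249756486949608
thick 0.018362649
```

```bash
python3 -m crank '[1,20,60,0,-0.1, 1,40,120,0,-0.2, 1,60,180,-10,-0.3, 1,80,240,-20,-0.36, 1,100,300,-30,-0.36, 1,120,360,-40,-0.36, 1,120,420,-50,-0.36, 1,120,480,-60,-0.36, 1,120,540,-70,-0.36, 1,120,595,-80,-0.36]'; python3 -m crank '[1,0,0,0,0]'
python3 - <<'E'
from h import *
st()
w=snap('wrist','w2')
for r in carriers(w): print(r)
for r in carriers(snap('top')): print(r)
E
```

```text
t: 2.58
tcp_pos: [0.6013, 0.2944, 0.2206]
tool_rot: [0.696, -0.128, -0.695, -0.127]
force: [0.4, -0.4, -0.6]
finger_gap: 0.997
t: 2.7
tcp_pos: [0.5999, 0.2966, 0.2196]
tool_rot: [-0.695, 0.126, 0.697, 0.125]
force: [0.1, -0.7, 0.5]
finger_gap: 0.997
t 2.7 tcp [0.5999 0.2966 0.2196] jawyaw -1.9274 x-axis [-0.002  0.    -1.   ] F [ 0.12 -0.67  0.54] gap 0.997 q6 2.22
(0.5465, 1.1451, 0.132, 117.9, 41.0, array([ 11., 325.]))
(0.4553, 0.3207, -0.296, 71.3, 38.9, array([347., 295.]))
(0.4458, -0.1695, 0.231, 100.7, 45.4, array([631., 176.]))
(0.597, 0.3072, -0.356, 119.0, 39.9, array([320., 182.]))
(0.3845, -0.4277, 1.086, 72.4, 26.6, array([449., 256.]))
(0.3662, 0.1876, -0.54, 61.6, 52.2, array([226., 257.]))
(0.4444, -0.1671, 0.226, 96.5, 41.7, array([355., 232.]))
(0.4535, 0.3214, -0.304, 71.4, 41.4, array([178., 224.]))
(0.5473, -0.1663, -1.555, 99.9, 40.2, array([358., 195.]))
(0.596, 0.308, -0.356, 120.8, 42.0, array([189., 173.]))
(0.8448, -0.4295, 0.167, 68.8, 47.6, array([444.,  99.]))
(0.8508, -0.496, 0.4, 67.0, 45.5, array([468.,  97.]))
(0.938, -0.3603, 0.801, 66.9, 44.5, array([421.,  68.]))
(0.9599, -0.6554, -1.115, 68.8, 54.4, array([518.,  66.]))
(1.0234, -0.3548, 0.943, 65.9, 31.1, array([419.,  42.]))
(1.14, -0.4526, -1.528, 133.6, 54.1, array([451.,   5.]))
```

View pics/w2.png

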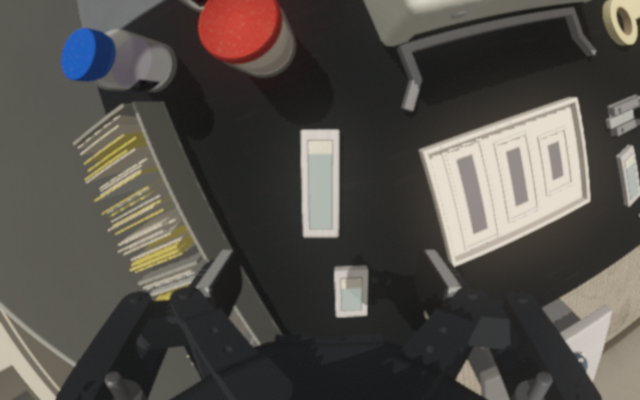

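Run:
```python
from h import *
for n in ['wrist','top']:
    w=snap(n)
    v,u=np.mgrid[0:400,0:640]; d=ray(w,u,v); Rm=R.from_quat(w['attitude']).as_matrix()
    dz=d@Rm[:,2]; P=np.array(w['origin'])+d*(w['range_z']/dz)[...,None]
    m=(w['range_z']>0)&(P[...,2]>0.02)&(P[...,0]>0.55)&(P[...,0]<0.9)&(P[...,1]>0.1)&(P[...,1]<0.5)&(P[...,2]<0.2)
    Q=P[m]; 
    for a in np.arange(0.14,0.5,0.03):
        q=Q[(Q[:,1]>a)&(Q[:,1]<a+0.03)]
        if len(q): i=q[:,0].argmin(); print(n,round(a,2),'minx',q[i].round(3),'zmax',q[:,2].max().round(3))
    # check floor height
    print(P[180:184,270:280,2].mean() if n=='wrist' else '')
```

```text
wrist 0.14 minx [0.71  0.166 0.027] zmax 0.131
wrist 0.17 minx [0.568 0.188 0.02 ] zmax 0.132
wrist 0.26 minx [0.732 0.29  0.064] zmax 0.113
wrist 0.29 minx [0.726 0.309 0.024] zmax 0.114
wrist 0.32 minx [0.727 0.321 0.051] zmax 0.114
wrist 0.35 minx [0.824 0.35  0.046] zmax 0.068
wrist 0.38 minx [0.792 0.41  0.061] zmax 0.09
wrist 0.41 minx [0.568 0.439 0.032] zmax 0.141
wrist 0.44 minx [0.561 0.467 0.045] zmax 0.14
wrist 0.47 minx [0.551 0.495 0.053] zmax 0.084
0.000561773102132758
top 0.14 minx [0.591 0.17  0.021] zmax 0.137
top 0.17 minx [0.564 0.187 0.024] zmax 0.137
top 0.26 minx [0.734 0.289 0.052] zmax 0.116
top 0.29 minx [0.726 0.313 0.05 ] zmax 0.157
top 0.32 minx [0.567 0.324 0.02 ] zmax 0.163
top 0.35 minx [0.825 0.352 0.041] zmax 0.162
top 0.41 minx [0.779 0.42  0.021] zmax 0.098
top 0.47 minx [0.642 0.499 0.074] zmax 0.085
```

```bash
python3 -m crank '[0.8,17.5,4,-50,0, 0.8,17.5,4,-100,0, 0.8,17.5,4,-140,0, 0.8,17.5,4,-170,0, 0.8,17.5,4,-182,0, 0.8,17.5,4,-192,0, 0.8,17.5,4,-192,0, 0.8,17.5,4,-192,0]'
python3 - <<'E'
from h import *
st()
w=snap('wrist','w3')
E
```

```text
t: 3.9
tcp_pos: [0.6187, 0.299, 0.0307]
tool_rot: [0.696, -0.126, -0.695, -0.127]
force: [-0.6, -0.6, -0.0]
finger_gap: 0.798
t 3.9 tcp [0.6187 0.299  0.0307] jawyaw -1.9301 x-axis [ 0.002  0.001 -1.   ] F [-0.6  -0.62 -0.03] gap 0.798 q6 2.22
```

View pics/w3.png

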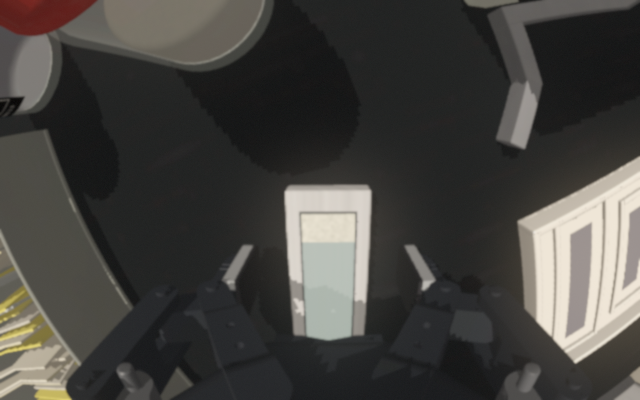

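```bash
python3 -m crank '[0.3,0,0,-2,0, 0.3,0,0,-2,0, 0.3,0,0,-2,0, 0.3,0,0,-2,0, 0.3,0,0,-2,0, 0.3,0,0,-2,0]' 50;  python3 -m crank '[0.3,0,0,10,0, 0.3,0,0,40,0, 0.3,0,0,40,0]'
python3 - <<'E'
from h import *
st()
w=snap('wrist','w4')
E
```

```text
t: 4.7
tcp_pos: [0.6182, 0.2991, 0.028]
tool_rot: [0.696, -0.126, -0.695, -0.127]
force: [0.3, 1.6, 5.7]
finger_gap: 0.452
t: 5.08
tcp_pos: [0.6195, 0.2992, 0.0694]
tool_rot: [0.697, -0.126, -0.694, -0.127]
force: [0.9, -0.4, -2.1]
finger_gap: 0.451
t 5.08 tcp [0.6195 0.2992 0.0694] jawyaw -1.93 x-axis [ 0.005  0.001 -1.   ] F [ 0.91 -0.43 -2.13] gap 0.451 q6 2.22
```

View pics/w4.png

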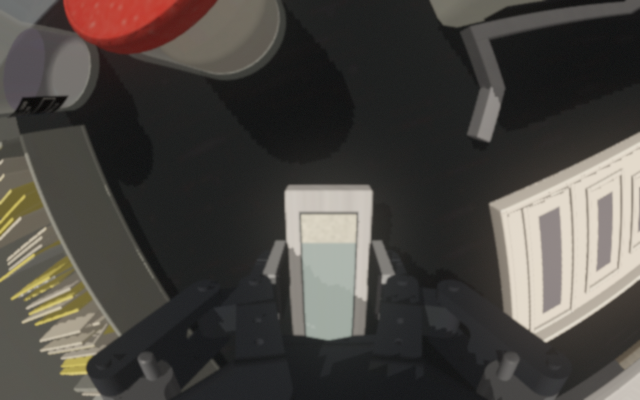

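```bash
python3 -m crank '[0.3,0,-20,50,0, 0.3,-10,-70,60,0.05, 0.3,-20,-130,60,0.1, 0.3,-30,-190,60,0.15, 0.3,-45,-250,60,0.2, 0.3,-60,-310,60,0.25, 0.3,-75,-370,60,0.3, 0.3,-90,-430,60,0.35, 0.3,-105,-490,60,0.4, 0.3,-115,-540,60,0.42]'; python3 -m crank '[0.3,-5,-45,0,0, 0.3,-5,-55,0,0, 0.3,-5,-55,0,0, 0.3,-5,-55,0,0]'
python3 - <<'E'
from h import *
st()
w=snap('wrist','w5')
E
```

```text
t: 6.38
tcp_pos: [0.5012, -0.2431, 0.126]
tool_rot: [-0.706, -0.022, 0.707, -0.021]
force: [0.7, 0.7, -0.7]
finger_gap: 0.448
t: 6.88
tcp_pos: [0.4974, -0.2942, 0.1266]
tool_rot: [-0.706, -0.023, 0.707, -0.021]
force: [0.3, -0.1, -1.7]
finger_gap: 0.449
t 6.88 tcp [ 0.4974 -0.2942  0.1266] jawyaw -1.5086 x-axis [-0.002  0.002 -1.   ] F [ 0.33 -0.12 -1.67] gap 0.449 q6 0.78
```

View pics/w5.png

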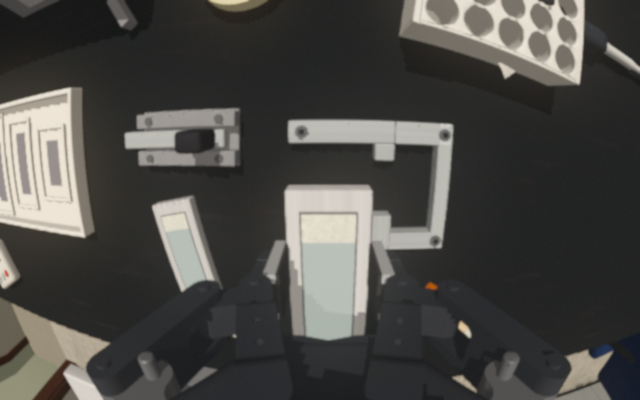

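```bash
python3 -m crank '[0.3,0,11,-20,0, 0.3,0,11,-60,0, 0.3,0,11,-85,0, 0.3,0,11,-95,0, 0.3,0,11,-96,0, 0.3,0,11,-96,0]'
python3 - <<'E'
from h import *
st()
w=snap('wrist','w6')
E
```

```text
t: 7.68
tcp_pos: [0.4985, -0.2854, 0.0322]
tool_rot: [0.707, 0.021, -0.706, 0.022]
force: [-0.5, -0.9, -1.5]
finger_gap: 0.445
t 7.67 tcp [ 0.4985 -0.2854  0.0322] jawyaw -1.5095 x-axis [ 0.001 -0.001 -1.   ] F [-0.45 -0.86 -1.45] gap 0.445 q6 0.8
```

View pics/w6.png

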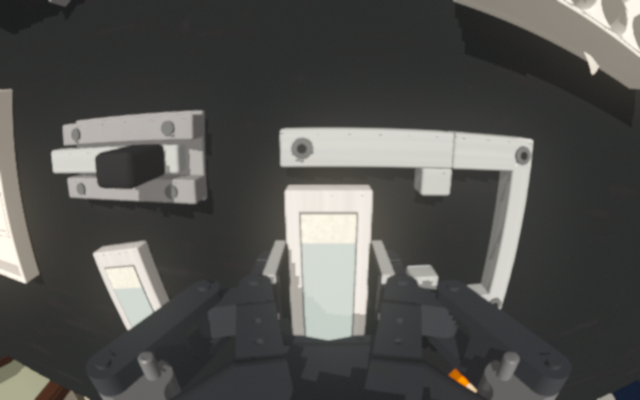

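```bash
python3 -m crank '[0.3,4,0,-2,0, 0.3,8,0.5,-2,0, 0.3,9,0.5,-2,0, 0.3,9,0.5,-2,0]';python3 -m crank '[0.3,2,0,0,0, 0.3,2,0,0,0]';python3 -m crank '[0.3,2,0,0,0, 0.3,2,0,0,0]'
python3 - <<'E'
from h import *
st()
w=snap('wrist','w7')
E
```

```text
t: 8.22
tcp_pos: [0.5069, -0.2847, 0.0294]
tool_rot: [0.707, 0.022, -0.707, 0.022]
force: [0.0, 0.3, -0.9]
finger_gap: 0.447
t: 8.48
tcp_pos: [0.5086, -0.2846, 0.0292]
tool_rot: [-0.707, -0.022, 0.707, -0.021]
force: [-0.9, -0.1, -0.7]
finger_gap: 0.45
t: 8.72
tcp_pos: [0.5087, -0.2845, 0.0291]
tool_rot: [-0.705, -0.022, 0.708, -0.021]
force: [-5.7, -1.9, 1.3]
finger_gap: 0.45
t 8.72 tcp [ 0.5087 -0.2845  0.0291] jawyaw -1.5093 x-axis [-0.004  0.001 -1.   ] F [-5.66 -1.92  1.32] gap 0.45 q6 0.81
```

View pics/w7.png

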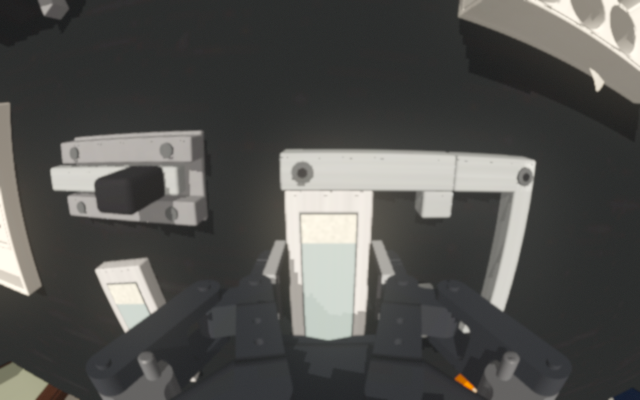

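```bash
python3 -m crank '[0.3,0.5,-8,0,0, 0.3,1,-16,0,0, 0.3,1.4,-22,0,0, 0.3,1.4,-23,0,0, 0.3,1.4,-23,0,0]';python3 -m crank '[0.3,0,-2,0,0, 0.3,0,-2,0,0]';python3 -m crank '[0.3,0,-2,0,0, 0.3,0,-2,0,0]'
python3 - <<'E'
from h import *
st()
w=snap('wrist','w8')
E
```

```text
t: 9.4
tcp_pos: [0.51, -0.3064, 0.0284]
tool_rot: [-0.705, -0.023, 0.709, -0.02]
force: [-4.9, 1.8, -1.8]
finger_gap: 0.45
t: 9.65
tcp_pos: [0.5101, -0.3081, 0.0284]
tool_rot: [-0.705, -0.023, 0.708, -0.02]
force: [-4.6, 3.2, -1.8]
finger_gap: 0.451
t: 9.9
tcp_pos: [0.5101, -0.3082, 0.0284]
tool_rot: [-0.705, -0.024, 0.709, -0.019]
force: [-2.8, 6.9, 1.3]
finger_gap: 0.45
t 9.9 tcp [ 0.5101 -0.3082  0.0284] jawyaw -1.5108 x-axis [-0.006  0.007 -1.   ] F [-2.83  6.92  1.29] gap 0.45 q6 0.78
```

View pics/w8.png

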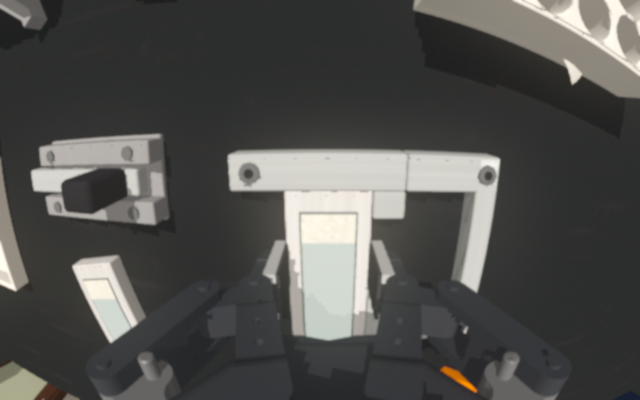

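```bash
python3 -m crank '[0.45,0,0,0,0, 0.6,0,0,0,0, 0.7,0,0,0,0, 0.7,0,0,0,0, 0.7,0,0,0,0, 0.7,0,0,0,0]'
python3 - <<'E'
from h import *
st()
w=snap('wrist','w9')
for r in carriers(snap('top')): 
  if r[0]<0.62: print(r)
E
```

```text
t: 10.7
tcp_pos: [0.5123, -0.3119, 0.0294]
tool_rot: [0.707, 0.021, -0.707, 0.022]
force: [0.7, -0.1, -0.1]
finger_gap: 0.698
t 10.7 tcp [ 0.5123 -0.3119  0.0294] jawyaw -1.5101 x-axis [ 0. -0. -1.] F [ 0.65 -0.08 -0.13] gap 0.698 q6 0.78
(0.4531, 0.3211, -0.31, 72.3, 42.1, array([180., 224.]))
```

View pics/w9.png

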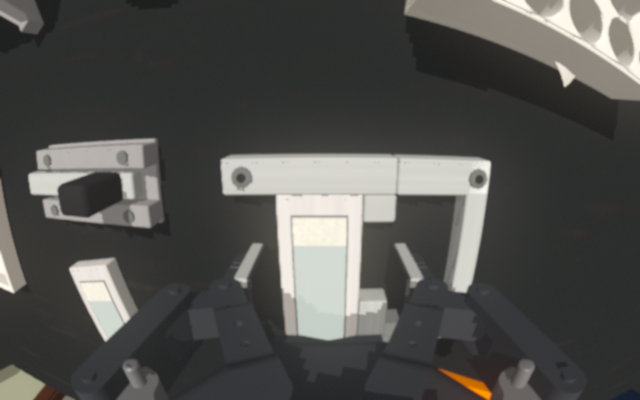

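```bash
python3 -m crank '[0.7,-5,4,-0.5,0, 0.7,-5,4,-1,0, 0.3,-5,4,-1,0, 0.3,-5,4,-1,0, 0.3,-5,4,-1,0, 0.3,-5,4,-1,0, 0.3,-5,4,-1,0]' 50; python3 -m crank '[0.3,-1,1,10,0, 0.3,-2,2,50,0, 0.3,-10,50,90,-0.06, 0.3,-10,100,120,-0.06, 0.3,-10,140,120,-0.06, 0.3,-10,140,120,-0.06, 0.3,-10,140,120,-0.06]'
python3 - <<'E'
from h import *
st()
w=snap('wrist','w10')
E
```

```text
t: 11.68
tcp_pos: [0.5073, -0.3078, 0.0286]
tool_rot: [0.707, 0.021, -0.707, 0.022]
force: [-0.1, 1.6, 5.5]
finger_gap: 0.449
t: 12.55
tcp_pos: [0.4976, -0.1681, 0.1484]
tool_rot: [0.707, 0.0, -0.707, 0.001]
force: [0.8, 0.1, -0.9]
finger_gap: 0.454
t 12.55 tcp [ 0.4976 -0.1681  0.1484] jawyaw -1.5694 x-axis [ 0.001 -0.001 -1.   ] F [ 0.77  0.12 -0.86] gap 0.454 q6 1.03
```

View pics/w10.png

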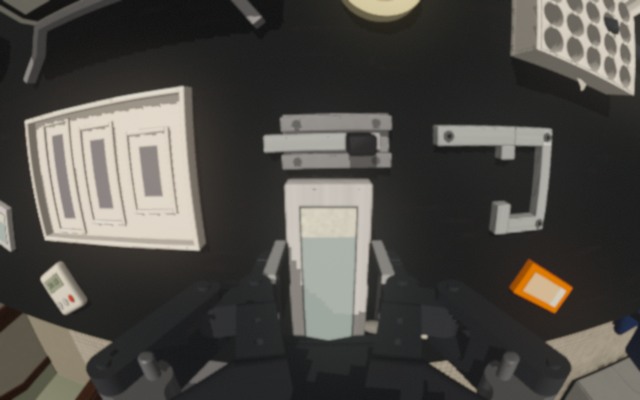

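```bash
cat >> h.py <<'E'
def slots(c,z=0.004,box=(0.44,0.60,-0.06,0.20)):
    res=0.0005; x0,x1,y0,y1=box
    im=rectify(c,x0,x1,y0,y1,res,z); 
    g=im.astype(int); m=((g.mean(-1)>110)&(g.mean(-1)<185)&(np.ptp(g,axis=-1)<30)).astype(np.uint8)
    m=cv2.morphologyEx(m,cv2.MORPH_OPEN,np.ones((7,7),np.uint8))
    out=[]
    cs,_=cv2.findContours(m,cv2.RETR_EXTERNAL,cv2.CHAIN_APPROX_NONE)
    for k in cs:
        (cx,cy),(w,h),a=cv2.minAreaRect(k); L,W=max(w,h)*res*1000,min(w,h)*res*1000
        if 25<L<130 and 10<W<32:
            v=cv2.fitLine(k,cv2.DIST_L2,0,.01,.01).ravel()
            out.append((round(x1-cy*res,4),round(y1-cx*res,4),round(L,1),round(W,1)))
    return out,im,m
E
python3 - <<'E'
from h import *
for n in ['wrist','top']:
    o,im,m=slots(snap(n)); print(n,o)
    save('sl_'+n,np.hstack([im,np.repeat(m[...,None]*255,3,2)]))
E
```

```text
wrist [(0.522, 0.0043, 50.2, 22.3), (0.521, 0.0725, 75.3, 22.7)]
top []
```

View pics/sl_wrist.png

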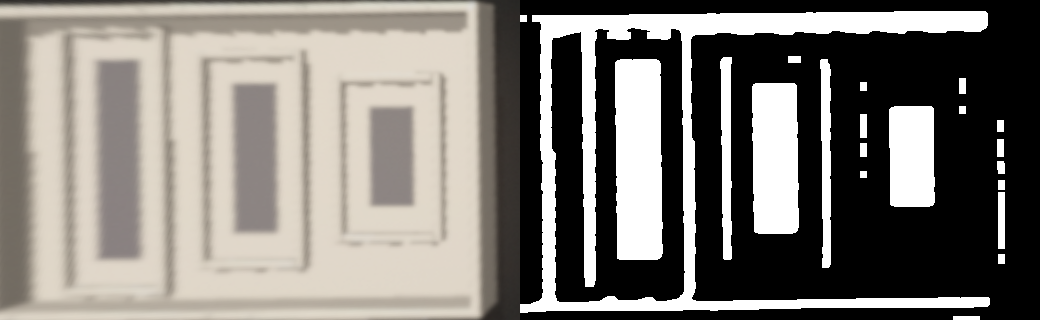

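```bash
python3 -m crank '[0.3,0,55,0,0.01, 0.3,10,110,0,0.01, 0.3,20,165,0,0.01, 0.3,30,220,-10,0.01, 0.3,40,270,-25,0.01, 0.3,43,300,-40,0.01, 0.3,43,309,-50,0.01, 0.3,43,309,-50,0.01, 0.3,43,309,-50,0.01]'
python3 - <<'E'
from h import *
st()
w=snap('wrist','w11')
o,im,m=slots(w,box=(0.42,0.62,-0.06,0.22)); print(o); save('sl2',im)
E
```

```text
t: 13.82
tcp_pos: [0.5406, 0.1399, 0.0985]
tool_rot: [0.707, 0.003, -0.707, 0.003]
force: [0.5, 0.4, -0.8]
finger_gap: 0.446
t 13.82 tcp [0.5406 0.1399 0.0985] jawyaw -1.5617 x-axis [ 0. -0. -1.] F [ 0.47  0.42 -0.76] gap 0.446 q6 1.62
[(0.5017, 0.0962, 38.2, 11.2), (0.5223, 0.0038, 49.5, 22.5), (0.5215, 0.0718, 75.0, 22.5), (0.5322, 0.1812, 95.5, 16.7)]
```

View pics/w11.png

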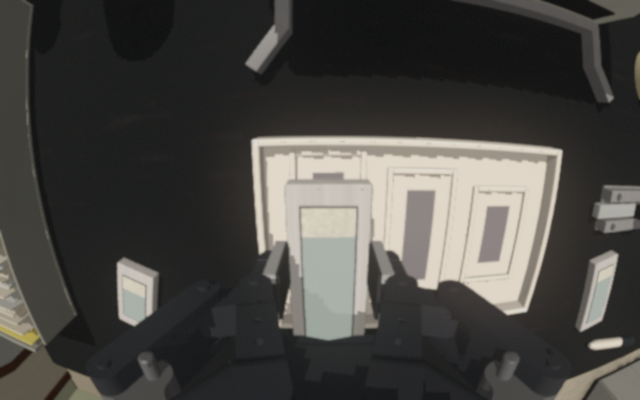

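View pics/sl2.png

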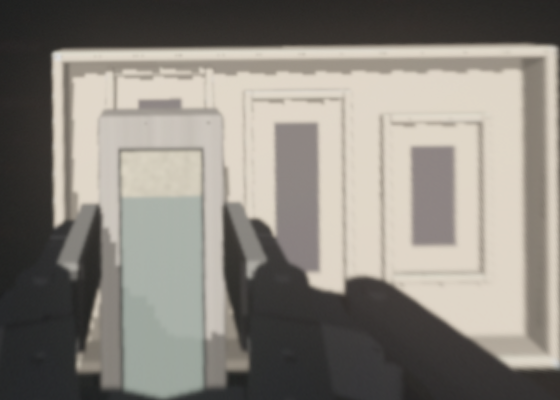

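Run:
```python
from h import *
w=snap('wrist'); s=manip.sense(); zt=s['tcp_pos'][2]-0.028+0.012
res=0.00025
im=rectify(w,0.54,0.62,0.09,0.19,res,zt); save('rc',im,2)
st(); print(zt)
```

```text
t 13.93 tcp [0.5407 0.14   0.0989] jawyaw -1.5619 x-axis [ 0.001 -0.    -1.   ] F [ 1.13  0.94 -0.85] gap 0.441 q6 1.62
0.08285879555660375
```

View pics/rc.png

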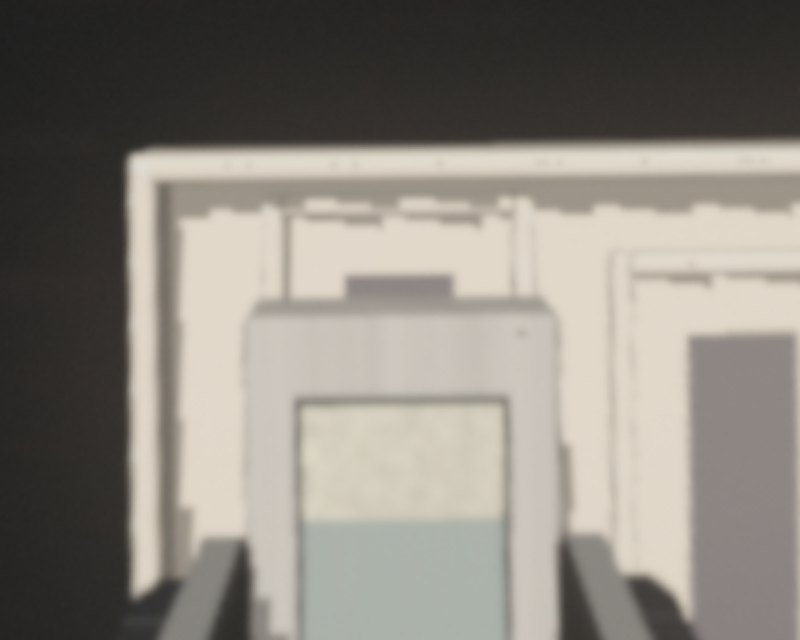

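```bash
python3 -m crank '[0.3,20,50,0,0, 0.3,40,100,0,0, 0.3,59,135,0,0, 0.3,59,140,-30,0, 0.3,59,140,-55,0, 0.3,59,140,-66,0, 0.3,59,140,-71,0, 0.3,59,140,-71,0]';  python3 -m crank '[0.45,0,0,0,0, 0.65,0,0,0,0, 0.7,0,0,0,0, 0.7,0,0,0,0, 0.7,-19,0,6,0, 0.7,-19,0,6,0, 0.7,-19,0,6,0]'
python3 - <<'E'
from h import *
st()
w=snap('wrist','w12')
E
```

```text
t: 14.92
tcp_pos: [0.6001, 0.2808, 0.0287]
tool_rot: [0.708, 0.004, -0.706, 0.003]
force: [0.3, 0.1, -0.8]
finger_gap: 0.446
t: 15.8
tcp_pos: [0.581, 0.2815, 0.0333]
tool_rot: [0.708, 0.004, -0.707, 0.004]
force: [-0.4, 0.7, 0.2]
finger_gap: 0.699
t 15.8 tcp [0.581  0.2815 0.0333] jawyaw -1.5598 x-axis [ 0.001  0.    -1.   ] F [-0.45  0.73  0.23] gap 0.699 q6 1.84
```

View pics/w12.png

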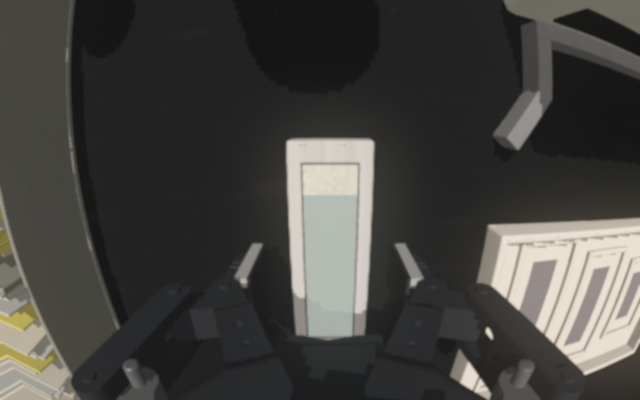

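```bash
python3 -m crank '[0.3,0,0,1,0, 0.3,0,0,1,0, 0.3,0,0,1,0, 0.3,0,0,1,0, 0.3,0,0,1,0]' 50
python3 - <<'E'
from h import *
st()
E
python3 -m crank '[0.3,0,0,20,0, 0.3,0,0,70,0, 0.3,-20,-40,80,0, 0.3,-40,-90,80,0, 0.3,-60,-140,70,0, 0.3,-60,-140,65,0, 0.3,-60,-140,65,0, 0.3,-60,-140,65,0]'
python3 - <<'E'
from h import *
w=snap('wrist'); s=manip.sense(); zt=s['tcp_pos'][2]-0.034+0.012
im=rectify(w,0.54,0.62,0.09,0.19,0.00025,zt); save('rc2',im,2)
st(); print(zt)
E
```

```text
t: 16.48
tcp_pos: [0.5808, 0.2813, 0.0348]
tool_rot: [0.708, 0.004, -0.707, 0.004]
force: [-0.5, -0.1, 5.3]
finger_gap: 0.422
t 16.48 tcp [0.5808 0.2813 0.0348] jawyaw -1.56 x-axis [ 0.001  0.    -1.   ] F [-0.46 -0.09  5.32] gap 0.422 q6 1.84
t: 17.48
tcp_pos: [0.5212, 0.1423, 0.0997]
tool_rot: [0.708, 0.004, -0.706, 0.004]
force: [1.1, -0.5, -1.5]
finger_gap: 0.424
t 17.52 tcp [0.5211 0.1424 0.0996] jawyaw -1.5585 x-axis [ 0.002  0.    -1.   ] F [-0.66  0.94 -1.36] gap 0.423 q6 1.62
0.07764054943493506
```

View pics/rc2.png

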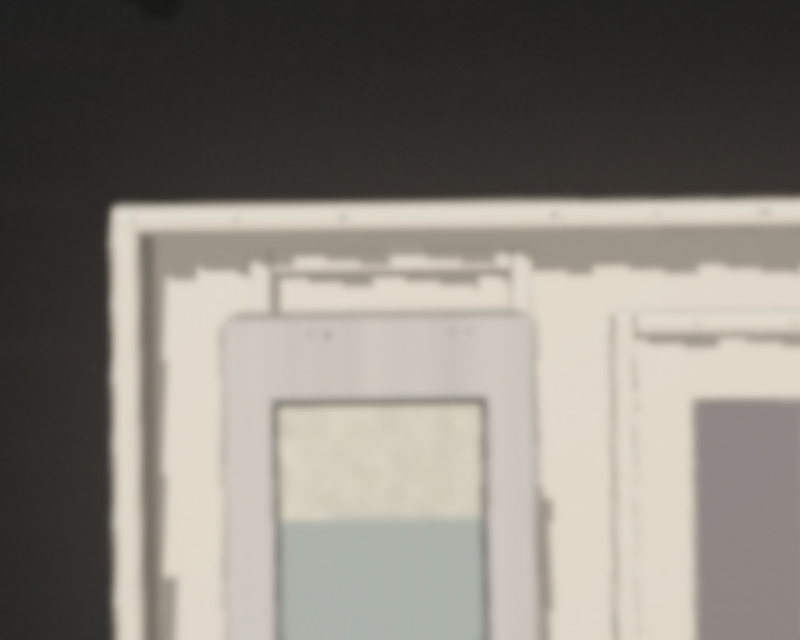

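```bash
python3 -m crank '[0.3,0,-2.7,-20,0, 0.3,0,-2.7,-40,0, 0.3,0,-2.7,-52,0, 0.3,0,-2.7,-56,0, 0.3,0,-2.7,-56,0]'; python3 -m crank '[0.3,0,0,-2,0, 0.3,0,0,-4,0, 0.3,0,0,-4,0, 0.3,0,0,-4,0]'
python3 - <<'E'
from h import *
st()
w=snap('wrist','w13')
E
```

```text
t: 18.15
tcp_pos: [0.5204, 0.1389, 0.0433]
tool_rot: [0.707, 0.004, -0.707, 0.004]
force: [-0.2, 0.1, -0.5]
finger_gap: 0.422
t: 18.65
tcp_pos: [0.5203, 0.1386, 0.0394]
tool_rot: [0.707, 0.004, -0.707, 0.004]
force: [0.4, -0.5, -2.2]
finger_gap: 0.422
t 18.65 tcp [0.5203 0.1386 0.0394] jawyaw -1.5601 x-axis [ 0.  0. -1.] F [ 0.44 -0.51 -2.21] gap 0.422 q6 1.61
```

View pics/w13.png

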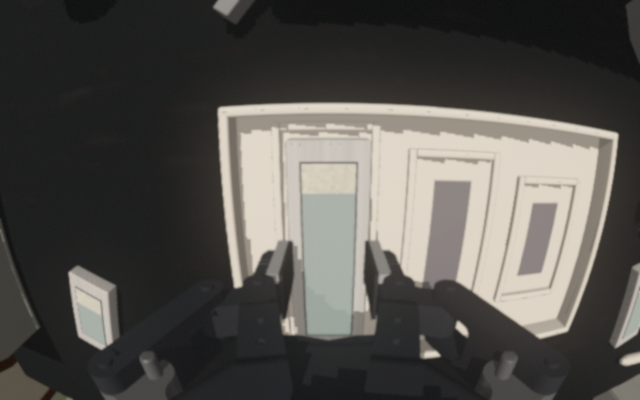

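```bash
python3 -m crank '[0.3,0,0.8,-0.5,0, 0.3,0,0.8,-0.5,0, 0.5,0,0.8,-0.5,0, 0.58,0,0.8,-0.5,0, 0.58,0,0.8,-0.5,0, 0.58,0,0.8,10,0, 0.58,0,0.8,60,0, 0.58,0,0.8,110,0, 0.58,0,0.8,130,0, 0.58,0,0.8,130,0]'
python3 - <<'E'
from h import *
st()
w=snap('wrist','w14'); im=rectify(w,0.42,0.62,-0.06,0.22,0.0004,0.010); save('rc3',im)
E
```

```text
t: 19.95
tcp_pos: [0.5214, 0.1395, 0.1717]
tool_rot: [0.709, 0.004, -0.705, 0.004]
force: [-0.5, 0.4, -0.1]
finger_gap: 0.578
t 19.95 tcp [0.5214 0.1395 0.1717] jawyaw -1.5599 x-axis [ 0.005  0.    -1.   ] F [-0.49  0.44 -0.14] gap 0.578 q6 1.61
```

View pics/rc3.png

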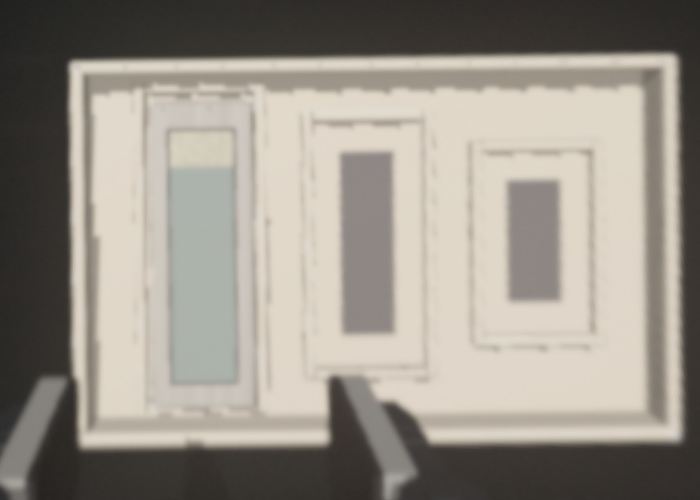

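View pics/w14.png

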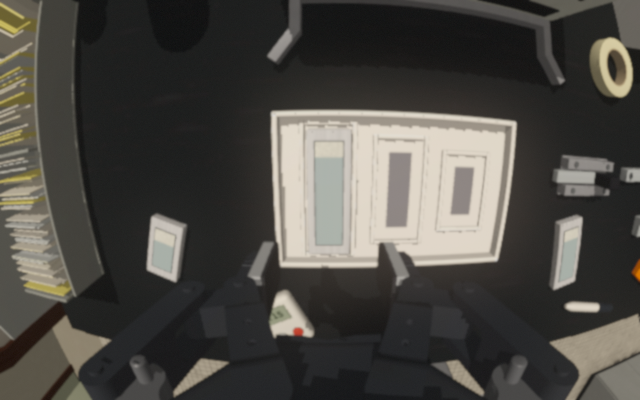

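```bash
python3 -m crank '[0.8,-10,-55,0,0.05, 0.8,-25,-110,0,0.1, 0.8,-40,-165,0,0.15, 0.8,-55,-220,0,0.217, 0.8,-68,-275,0,0.217, 0.8,-68,-305,0,0.217, 0.8,-68,-305,0,0.217, 0.8,-68,-305,0,0.217]'
python3 - <<'E'
from h import *
st()
w=snap('wrist','w15')
for r in carriers(w): print(r)
E
```

```text
t: 21.0
tcp_pos: [0.4512, -0.1645, 0.1683]
tool_rot: [-0.702, -0.081, 0.703, -0.079]
force: [-0.3, 0.8, -0.1]
finger_gap: 0.799
t 21.0 tcp [ 0.4512 -0.1645  0.1683] jawyaw -1.3431 x-axis [-0.003  0.002 -1.   ] F [-0.31  0.76 -0.08] gap 0.799 q6 0.76
(0.1491, -0.0295, -0.617, 74.1, 37.8, array([189., 374.]))
(0.1534, 0.1341, -0.636, 67.0, 28.9, array([ 96., 335.]))
(0.4448, -0.1676, 0.225, 93.7, 38.8, array([330., 196.]))
(0.4555, 0.3073, 0.093, 76.5, 34.5, array([  3., 119.]))
```

View pics/w15.png

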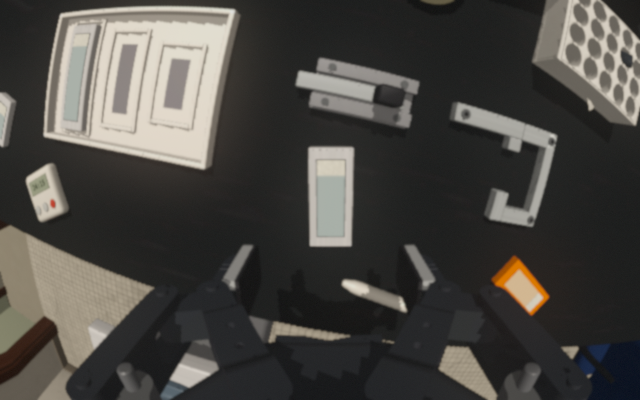

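```bash
python3 -m crank '[0.8,3,-1,-40,0, 0.8,3,-1,-80,0, 0.8,3,-1,-115,0, 0.8,3,-1,-130,0, 0.8,3,-1,-138,0, 0.8,3,-1,-138,0, 0.8,3,-1,-138,0]'
python3 - <<'E'
from h import *
st()
w=snap('wrist','w16')
E
```

```text
t: 21.92
tcp_pos: [0.4558, -0.1669, 0.0322]
tool_rot: [0.703, 0.08, -0.702, 0.081]
force: [0.1, -0.1, 0.4]
finger_gap: 0.8
t 21.93 tcp [ 0.4558 -0.1669  0.0322] jawyaw -1.3428 x-axis [ 0.002 -0.001 -1.   ] F [ 0.1  -0.14  0.36] gap 0.8 q6 0.76
```

View pics/w16.png

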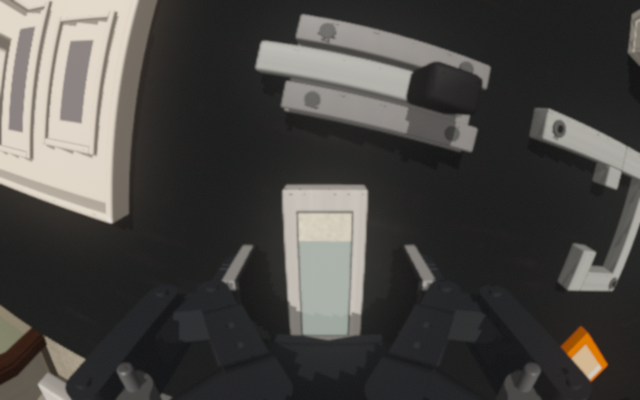

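```bash
python3 -m crank '[0.3,0,0,-2,0, 0.3,0,0,-2,0, 0.3,0,0,-2,0, 0.3,0,0,-2,0, 0.3,0,0,-2,0, 0.3,0,0,-2,0]' 50; python3 -m crank '[0.3,0,0,20,0, 0.3,0,-20,45,-0.05, 0.3,20,-70,45,-0.1, 0.3,41,-117,45,-0.168, 0.3,41,-117,45,-0.168, 0.3,41,-117,30,-0.168, 0.3,41,-117,10,-0.168, 0.3,41,-117,3,-0.168, 0.3,41,-117,2,-0.168, 0.3,41,-117,1,-0.168]'
python3 - <<'E'
from h import *
st()
w=snap('wrist','w17')
E
```

```text
t: 22.72
tcp_pos: [0.4553, -0.1667, 0.03]
tool_rot: [0.703, 0.08, -0.702, 0.08]
force: [-0.8, 0.8, 5.2]
finger_gap: 0.445
t: 23.98
tcp_pos: [0.4962, -0.2831, 0.0302]
tool_rot: [-0.707, -0.021, 0.707, -0.021]
force: [0.1, 0.2, -1.0]
finger_gap: 0.446
t 23.98 tcp [ 0.4962 -0.2831  0.0302] jawyaw -1.5104 x-axis [-0.  0. -1.] F [ 0.14  0.15 -1.03] gap 0.446 q6 0.8
```

View pics/w17.png

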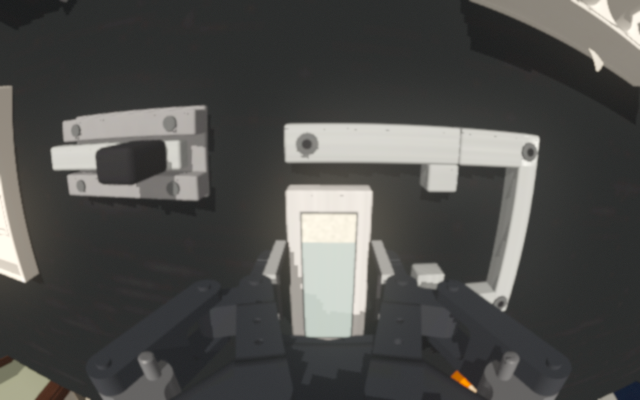

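```bash
python3 -m crank '[0.3,5,0,0.5,0, 0.3,10,0.5,0.5,0, 0.3,12,0.5,0.5,0, 0.3,12,0.5,0.5,0]';python3 -m crank '[0.3,2,0,0,0, 0.3,2,0,0,0]';python3 -m crank '[0.3,1.5,0,0,0, 0.3,1.5,0,0,0]'
```

```text
t: 24.52
tcp_pos: [0.5085, -0.2831, 0.0308]
tool_rot: [0.707, 0.021, -0.707, 0.021]
force: [0.0, 0.1, -0.8]
finger_gap: 0.446
t: 24.78
tcp_pos: [0.5091, -0.2829, 0.0307]
tool_rot: [-0.706, -0.022, 0.708, -0.021]
force: [-3.5, -1.5, 0.4]
finger_gap: 0.442
t: 25.02
tcp_pos: [0.5092, -0.2829, 0.0306]
tool_rot: [-0.705, -0.022, 0.709, -0.021]
force: [-7.5, -3.4, 1.6]
finger_gap: 0.445
```

```bash
python3 -m crank '[0.3,0.5,-8,0,0, 0.3,1,-16,0,0, 0.3,1.4,-22,0,0, 0.3,1.5,-24,0,0, 0.3,1.5,-24,0,0]';python3 -m crank '[0.3,0,-2,0,0, 0.3,0,-2,0,0]';python3 -m crank '[0.3,0,-2,0,0, 0.3,0,-2,0,0]'
python3 - <<'E'
from h import *
st()
w=snap('wrist','w18')
E
```

```text
t: 25.65
tcp_pos: [0.5105, -0.3045, 0.0302]
tool_rot: [-0.705, -0.023, 0.709, -0.019]
force: [-4.9, 3.6, 2.0]
finger_gap: 0.445
t: 25.9
tcp_pos: [0.5106, -0.3064, 0.0302]
tool_rot: [-0.705, -0.023, 0.709, -0.019]
force: [-3.9, 3.9, 2.7]
finger_gap: 0.451
t: 26.15
tcp_pos: [0.5107, -0.3081, 0.0302]
tool_rot: [-0.705, -0.024, 0.709, -0.019]
force: [-4.5, 4.1, 2.5]
finger_gap: 0.446
t 26.15 tcp [ 0.5107 -0.3081  0.0302] jawyaw -1.5104 x-axis [-0.006  0.006 -1.   ] F [-4.45  4.1   2.47] gap 0.446 q6 0.78
```

View pics/w18.png

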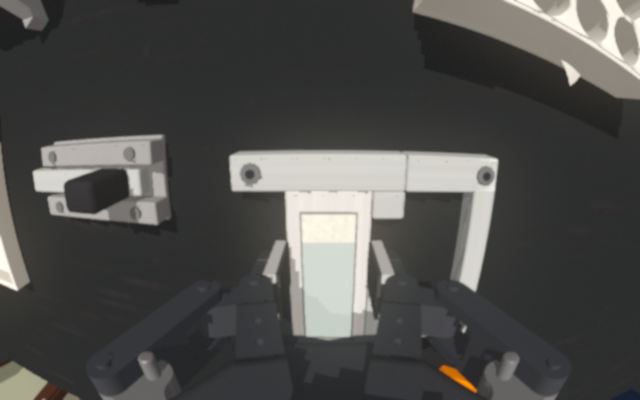

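```bash
python3 -m crank '[0.3,0,-2,0,0, 0.3,0,-2,0,0]'; python3 -m crank '[0.45,0,0,0,0, 0.6,0,0,0,0, 0.7,0,0,0,0, 0.7,0,0,0,0, 0.7,0,0,0,0, 0.7,0,0,0,0]'
python3 - <<'E'
from h import *
st()
w=snap('wrist','w19')
E
```

```text
t: 26.45
tcp_pos: [0.5107, -0.3082, 0.0302]
tool_rot: [-0.705, -0.025, 0.709, -0.018]
force: [-2.6, 9.0, 3.4]
finger_gap: 0.451
t: 27.2
tcp_pos: [0.5133, -0.3133, 0.0308]
tool_rot: [0.707, 0.021, -0.707, 0.021]
force: [0.0, 0.1, -0.6]
finger_gap: 0.697
t 27.2 tcp [ 0.5133 -0.3133  0.0308] jawyaw -1.5113 x-axis [ 0. -0. -1.] F [ 0.04  0.09 -0.62] gap 0.697 q6 0.78
```

View pics/w19.png

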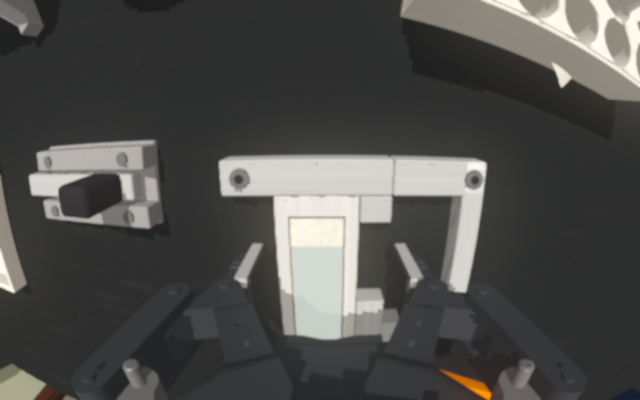

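```bash
python3 -m crank '[0.7,-6,5.5,4,0, 0.7,-6,5.5,4,0, 0.7,-6,5.5,4,0, 0.3,-6,5.5,4,0, 0.3,-6,5.5,4,0, 0.3,-6,5.5,4,0, 0.3,-6,5.5,4,0, 0.3,-6,5.5,4,0]' 50; python3 -m crank '[0.3,-1,1,15,0, 0.3,-3,3,60,0, 0.3,0,50,90,-0.048, 0.3,0,105,100,-0.048, 0.3,5,160,100,-0.048, 0.3,10,215,100,-0.048, 0.3,20,270,95,-0.048, 0.3,22,325,80,-0.048, 0.3,22,370,70,-0.048, 0.3,22,380,65,-0.048]'; python3 -m crank '[0.3,0,0,0,0, 0.3,0,0,0,0]'
python3 - <<'E'
from h import *
w=snap('wrist','w20'); s=manip.sense(); zt=s['tcp_pos'][2]-0.0348+0.012
im=rectify(w,0.50,0.60,0.02,0.12,0.00025,zt); save('rc4',im,2)
st(); print(zt)
o,im,m=slots(w,box=(0.42,0.62,-0.06,0.22)); print(o)
E
```

```text
t: 28.25
tcp_pos: [0.5063, -0.3029, 0.0375]
tool_rot: [-0.706, -0.024, 0.708, -0.019]
force: [-2.4, 14.1, 22.7]
finger_gap: 0.309
t: 29.5
tcp_pos: [0.5285, 0.0749, 0.0992]
tool_rot: [-0.707, -0.006, 0.707, -0.006]
force: [0.4, -1.0, -0.1]
finger_gap: 0.304
t: 29.75
tcp_pos: [0.5298, 0.0711, 0.1001]
tool_rot: [0.707, 0.004, -0.707, 0.004]
force: [0.4, -1.2, -0.1]
finger_gap: 0.302
t 29.8 tcp [0.5299 0.0709 0.1002] jawyaw -1.5609 x-axis [ 0.001 -0.    -1.   ] F [ 0.17 -0.63 -0.39] gap 0.303 q6 1.49
0.07737376630690633
[(0.4909, 0.0392, 37.5, 10.5), (0.5224, 0.0037, 50.1, 22.3), (0.5069, 0.1431, 88.9, 30.7)]
```

View pics/rc4.png

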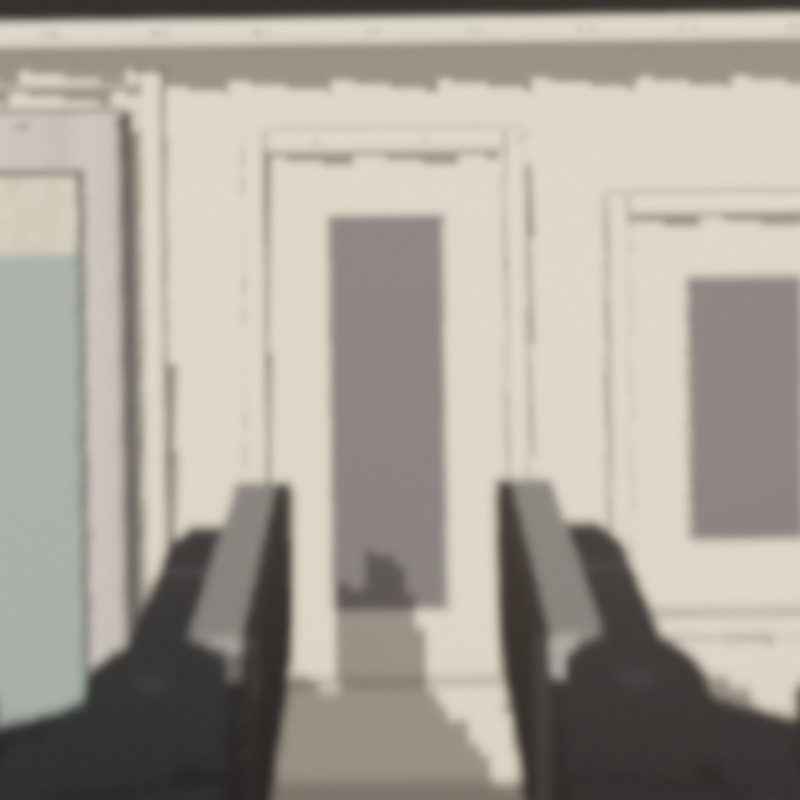

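View pics/w20.png

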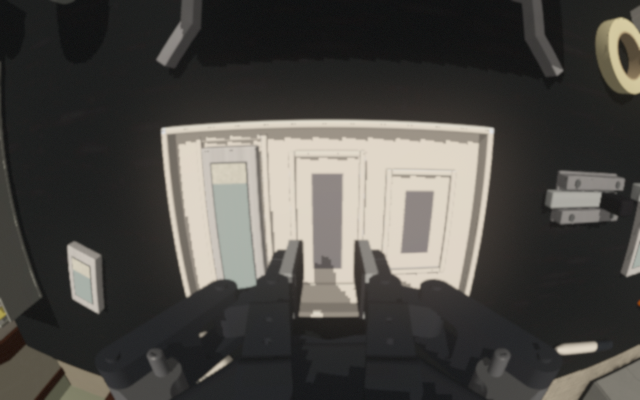

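```bash
python3 -m crank '[0.7,0,0,40,0, 0.7,-5,-60,60,0, 0.7,-10,-120,60,0, 0.7,-15,-180,60,0, 0.7,-22,-240,60,0, 0.7,-30,-300,60,0.05, 0.7,-30,-350,60,0.05, 0.7,-30,-350,60,0.05, 0.7,-30,-350,60,0.05]'
python3 - <<'E'
from h import *
st()
w=snap('wrist','w21')
for r in carriers(w): print(r)
E
```

```text
t: 30.92
tcp_pos: [0.4982, -0.2781, 0.1598]
tool_rot: [-0.707, -0.021, 0.707, -0.021]
force: [-0.7, 0.7, 1.3]
finger_gap: 0.702
t 30.93 tcp [ 0.4982 -0.2781  0.1598] jawyaw -1.5114 x-axis [-0.001  0.001 -1.   ] F [-0.66  0.67  1.26] gap 0.702 q6 0.81
```

View pics/w21.png

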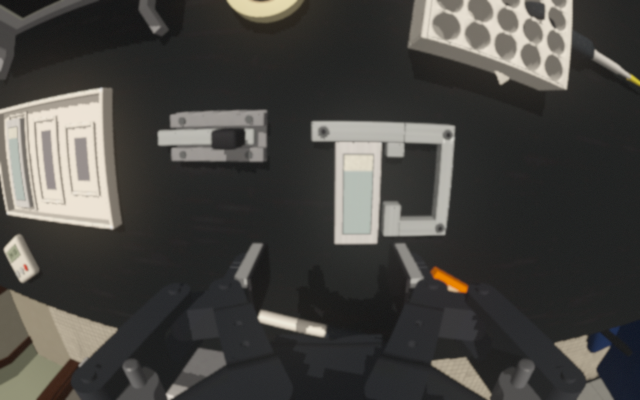

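Run:
```python
from h import *
w=snap('wrist')
im=rectify(w,0.43,0.58,-0.40,-0.25,0.0002,0.012); save('rc5',im,0.8)
```

```text
(no output)
```

View pics/rc5.png

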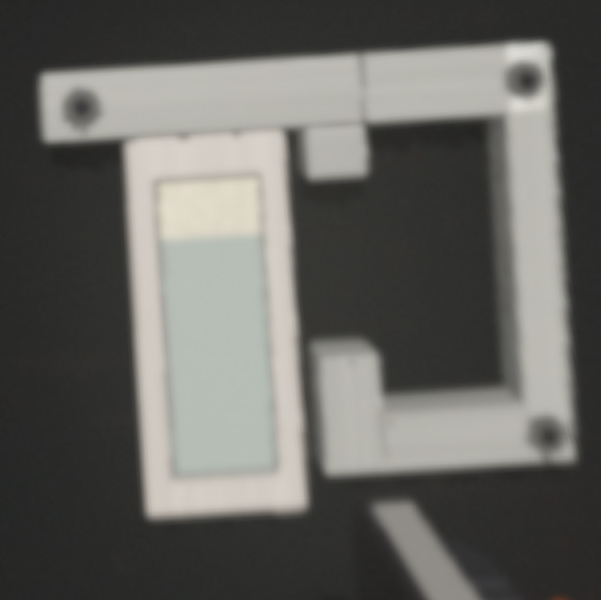

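```bash
python3 -m crank '[0.7,8,-25.5,-30,0, 0.7,8,-25.5,-70,0, 0.7,8,-25.5,-105,0, 0.7,8,-25.5,-122,0, 0.7,8,-25.5,-129,0, 0.7,8,-25.5,-129,0, 0.7,8,-25.5,-129,0]'; python3 -m crank '[0.3,0,0,0,0, 0.3,0,0,0,0, 0.3,0,0,0,0, 0.3,0,0,0,0, 0.3,0,0,0,0]' 50;  python3 - <<'E'
from h import *
st()
w=snap('wrist','w22')
E
```

```text
t: 31.9
tcp_pos: [0.508, -0.3036, 0.032]
tool_rot: [0.707, 0.021, -0.706, 0.023]
force: [0.2, -0.7, -0.5]
finger_gap: 0.698
t: 32.52
tcp_pos: [0.5077, -0.3035, 0.0322]
tool_rot: [0.707, 0.021, -0.706, 0.022]
force: [-1.1, 1.1, 4.7]
finger_gap: 0.439
t 32.52 tcp [ 0.5077 -0.3035  0.0322] jawyaw -1.5092 x-axis [ 0.002 -0.001 -1.   ] F [-1.1   1.05  4.69] gap 0.439 q6 0.78
```

View pics/w22.png

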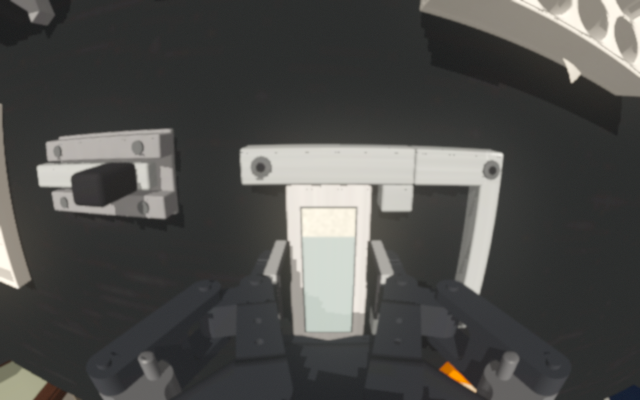

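```bash
python3 -m crank '[0.3,2,0,0,0, 0.3,2,0,0,0]';python3 -m crank '[0.3,1.5,-3,0,0, 0.3,1.5,-3,0,0, 0.3,1.5,-3,0,0]';python3 -m crank '[0.3,0,-2,0,0, 0.3,0,-2,0,0]'; python3 -m crank '[0.3,0,-2,0,0, 0.3,0,-2,0,0]'
```

```text
t: 32.83
tcp_pos: [0.5083, -0.3035, 0.0322]
tool_rot: [-0.706, -0.022, 0.707, -0.022]
force: [-3.7, 0.6, 7.2]
finger_gap: 0.443
t: 33.2
tcp_pos: [0.5084, -0.3038, 0.0322]
tool_rot: [-0.705, -0.024, 0.708, -0.02]
force: [-5.2, 4.7, 10.4]
finger_gap: 0.441
t: 33.45
tcp_pos: [0.5085, -0.3047, 0.0322]
tool_rot: [-0.705, -0.024, 0.709, -0.019]
force: [-4.0, 7.5, 12.2]
finger_gap: 0.443
t: 33.7
tcp_pos: [0.5086, -0.3063, 0.0322]
tool_rot: [-0.705, -0.024, 0.708, -0.019]
force: [-1.6, 8.4, 11.3]
finger_gap: 0.44
```

```bash
python3 -m crank '[0.3,0,-1.5,1,0, 0.3,0,-1.5,1,0, 0.3,0,-1.5,1,0]';python3 -m crank '[0.3,1,-1.5,0,0, 0.3,1,-1.5,0,0]';  python3 - <<'E'
from h import *
st()
w=snap('wrist','w23')
E
```

```text
t: 34.08
tcp_pos: [0.5087, -0.3083, 0.0323]
tool_rot: [-0.705, -0.024, 0.708, -0.02]
force: [-1.1, 7.1, 6.3]
finger_gap: 0.439
t: 34.33
tcp_pos: [0.5088, -0.3084, 0.0323]
tool_rot: [-0.704, -0.025, 0.709, -0.019]
force: [-3.5, 9.0, 8.7]
finger_gap: 0.441
t 34.33 tcp [ 0.5088 -0.3084  0.0323] jawyaw -1.5093 x-axis [-0.007  0.009 -1.   ] F [-3.46  8.98  8.75] gap 0.441 q6 0.77
```

View pics/w23.png

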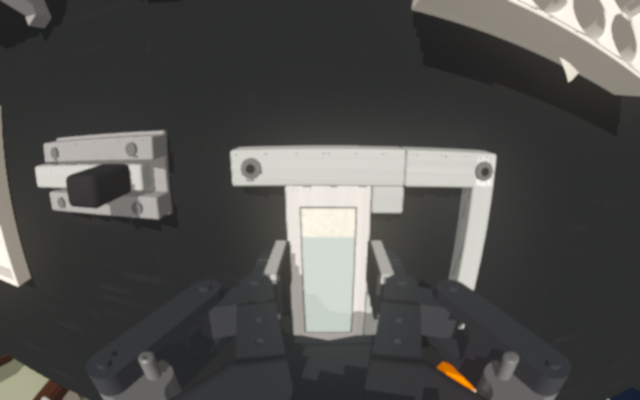

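```bash
python3 -m crank '[0.45,0,0,0,0, 0.6,0,0,0,0, 0.7,0,0,0,0, 0.7,0,0,0,0, 0.7,0,0,0,0, 0.7,0,0,0,0, 0.7,0,0,0,0]'
python3 - <<'E'
from h import *
st()
w=snap('wrist','w24')
im=rectify(w,0.45,0.58,-0.39,-0.26,0.0002,0.012); save('rc6',im,1)
E
```

```text
t: 35.25
tcp_pos: [0.5117, -0.3132, 0.0318]
tool_rot: [0.707, 0.022, -0.707, 0.022]
force: [-0.1, 0.2, -0.1]
finger_gap: 0.698
t 35.25 tcp [ 0.5117 -0.3132  0.0318] jawyaw -1.509 x-axis [ 0. -0. -1.] F [-0.15  0.19 -0.07] gap 0.698 q6 0.77
```

View pics/rc6.png

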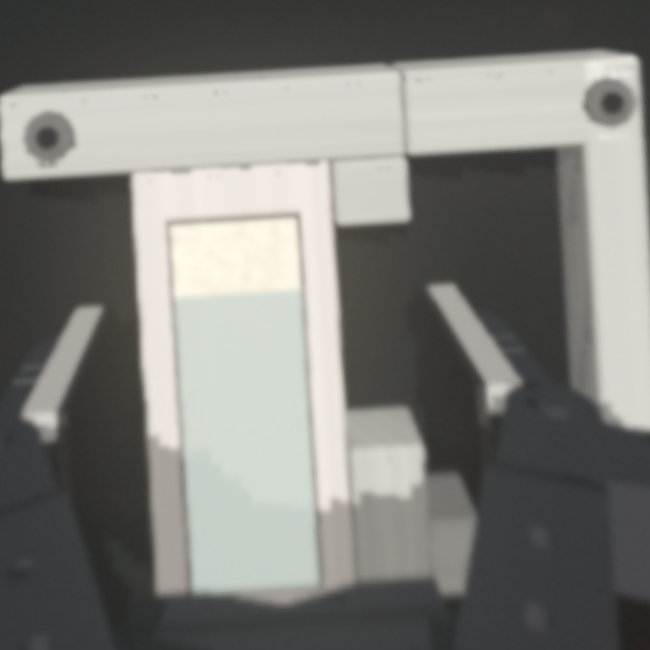

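```bash
python3 -m crank '[0.7,-4,5,-0.3,0, 0.7,-4,5,-0.3,0, 0.7,-4,5,-0.3,0, 0.3,-4,5,-0.3,0, 0.3,-4,5,-0.3,0, 0.3,-4,5,-0.3,0, 0.3,-4,5,-0.3,0, 0.3,-4,5,-0.3,0]' 50; python3 -m crank '[0.3,-1,1,15,0, 0.3,-3,3,60,0, 0.3,-3,3,60,0]'
python3 - <<'E'
from h import *
st()
w=snap('wrist','w25')
E
```

```text
t: 36.3
tcp_pos: [0.5078, -0.3081, 0.032]
tool_rot: [0.707, 0.022, -0.707, 0.022]
force: [-0.6, 0.9, 5.6]
finger_gap: 0.446
t: 36.67
tcp_pos: [0.5064, -0.3066, 0.095]
tool_rot: [0.709, 0.02, -0.705, 0.024]
force: [1.2, -0.1, -1.2]
finger_gap: 0.442
t 36.67 tcp [ 0.5064 -0.3066  0.095 ] jawyaw -1.5088 x-axis [ 0.005 -0.005 -1.   ] F [ 1.16 -0.08 -1.21] gap 0.442 q6 0.78
```

View pics/w25.png

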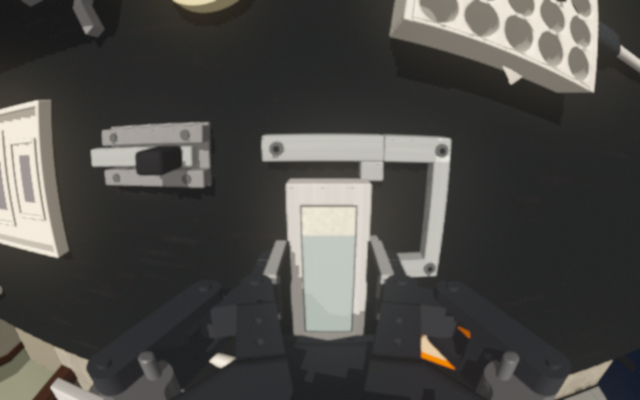

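```bash
python3 -m crank '[0.3,0,50,20,-0.05, 0.3,0,105,30,-0.05, 0.3,5,160,30,-0.05, 0.3,10,215,30,-0.05, 0.3,18,270,25,-0.05, 0.3,23,325,10,-0.05, 0.3,23,370,0,-0.05, 0.3,23,378.5,0,-0.05, 0.3,23,378.5,0,-0.05, 0.3,23,378.5,0,-0.05]'
python3 - <<'E'
from h import *
w=snap('wrist','w26'); s=manip.sense(); zt=s['tcp_pos'][2]-0.032+0.012
im=rectify(w,0.50,0.60,0.02,0.12,0.00025,zt); save('rc7',im,2)
st(); print(zt)
o,im,m=slots(w,box=(0.42,0.62,-0.06,0.22)); print(o)
E
```

```text
t: 37.98
tcp_pos: [0.5281, 0.0722, 0.0916]
tool_rot: [0.707, 0.004, -0.707, 0.004]
force: [-0.1, -0.1, -0.9]
finger_gap: 0.445
t 38.02 tcp [0.5281 0.072  0.0917] jawyaw -1.5609 x-axis [ 0.001 -0.    -1.   ] F [ 0.15  0.16 -0.92] gap 0.442 q6 1.49
0.07166970497136387
[(0.4941, 0.1125, 33.5, 10.0), (0.4926, 0.0304, 37.4, 10.5), (0.522, 0.0035, 50.0, 22.0), (0.5077, 0.1431, 86.7, 31.4)]
```

View pics/rc7.png

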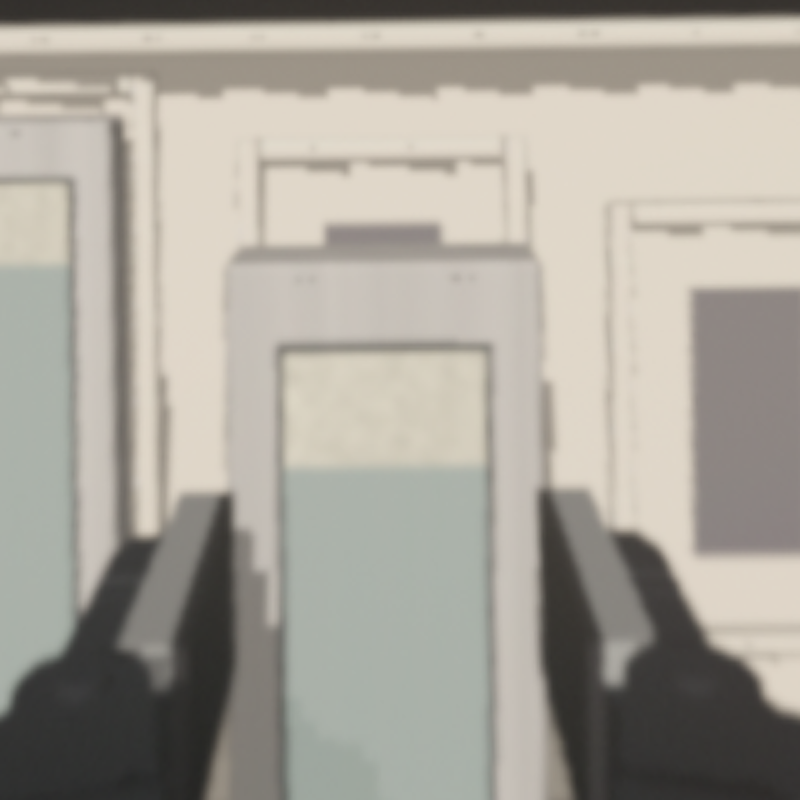

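```bash
python3 -m crank '[0.3,1.5,0,-20,0, 0.3,1.5,0,-38,0, 0.3,1.5,0,-48,0, 0.3,1.5,0,-51,0, 0.3,1.5,0,-51,0]'; python3 -m crank '[0.3,0,0,-2,0, 0.3,0,0,-4,0, 0.3,0,0,-4,0, 0.3,0,0,-4,0]'
python3 - <<'E'
from h import *
st()
w=snap('wrist','w27')
E
```

```text
t: 38.65
tcp_pos: [0.5294, 0.0731, 0.0407]
tool_rot: [0.707, 0.004, -0.707, 0.004]
force: [-0.2, 0.5, -1.3]
finger_gap: 0.44
t: 39.15
tcp_pos: [0.5292, 0.0735, 0.0366]
tool_rot: [0.707, 0.004, -0.707, 0.004]
force: [0.6, 0.4, -1.0]
finger_gap: 0.44
t 39.15 tcp [0.5292 0.0735 0.0366] jawyaw -1.5589 x-axis [ 0.  0. -1.] F [ 0.58  0.42 -1.02] gap 0.44 q6 1.49
```

View pics/w27.png

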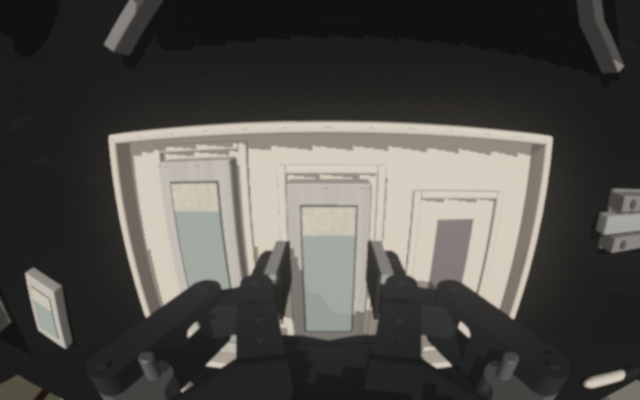

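```bash
python3 -m crank '[0.3,0,-1.6,0,0, 0.3,0,-1.6,-0.5,0, 0.3,0,-1.6,-0.5,0, 0.5,0,-1.6,-0.5,0, 0.58,0,-1.6,-0.5,0, 0.58,0,-1.6,-0.5,0, 0.58,0,-1.6,10,0, 0.58,0,-1.6,60,0, 0.58,0,-1.6,110,0, 0.58,0,-1.6,130,0]'; python3 -m crank '[0.58,0,0,0,0]'
python3 - <<'E'
from h import *
st()
w=snap('wrist','w28'); im=rectify(w,0.42,0.62,-0.06,0.22,0.0004,0.010); save('rc8',im)
for r in carriers(snap('top')): 
  if r[0]<0.62: print(r)
E
```

```text
t: 40.45
tcp_pos: [0.5306, 0.0718, 0.1702]
tool_rot: [0.709, 0.004, -0.705, 0.004]
force: [-0.4, -0.1, -0.7]
finger_gap: 0.583
t: 40.58
tcp_pos: [0.5303, 0.0718, 0.1688]
tool_rot: [0.709, 0.004, -0.705, 0.004]
force: [-0.3, 0.4, -0.3]
finger_gap: 0.576
t 40.58 tcp [0.5303 0.0718 0.1688] jawyaw -1.5588 x-axis [ 0.005 -0.    -1.   ] F [-0.3   0.44 -0.33] gap 0.576 q6 1.48
(0.3841, -0.4269, 1.105, 73.8, 26.7, array([448., 255.]))
(0.454, 0.3219, -0.304, 70.9, 40.0, array([179., 222.]))
(0.5455, -0.1648, -1.569, 102.4, 43.1, array([358., 195.]))
(0.5385, 0.1642, 1.16, 71.2, 27.8, array([237., 194.]))
```

View pics/rc8.png

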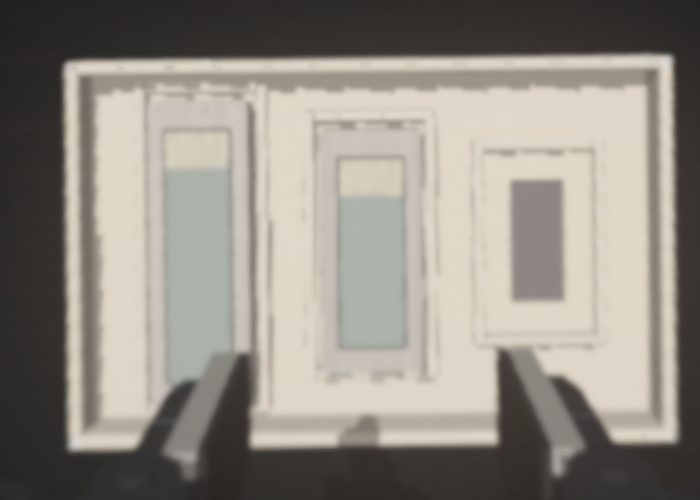

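View pics/w28.png

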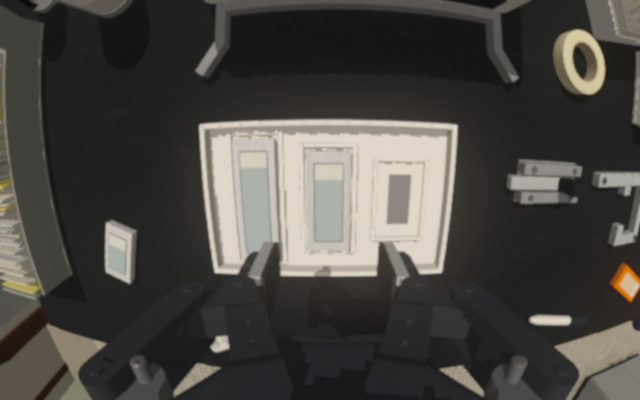

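```bash
python3 -m crank '[0.8,-10,50,0,-0.08, 0.8,-30,105,0,-0.16, 0.8,-50,160,0,-0.24, 0.8,-65,215,0,-0.311, 0.8,-76,249,0,-0.311, 0.8,-76,249,0,-0.311, 0.8,-76,249,0,-0.311, 0.8,-76,249,0,-0.311]'
python3 - <<'E'
from h import *
st()
w=snap('wrist','w29')
for r in carriers(w): print(r)
E
```

```text
t: 41.68
tcp_pos: [0.4535, 0.3195, 0.1659]
tool_rot: [-0.699, 0.106, 0.699, 0.106]
force: [0.5, -0.2, 0.2]
finger_gap: 0.797
t 41.67 tcp [0.4535 0.3195 0.1659] jawyaw -1.8718 x-axis [-0.001 -0.001 -1.   ] F [ 0.47 -0.23  0.21] gap 0.797 q6 2.28
(0.465, 0.549, -1.538, 115.0, 28.3, array([133., 241.]))
(0.4546, 0.32, -0.303, 69.7, 39.4, array([327., 190.]))
```

View pics/w29.png

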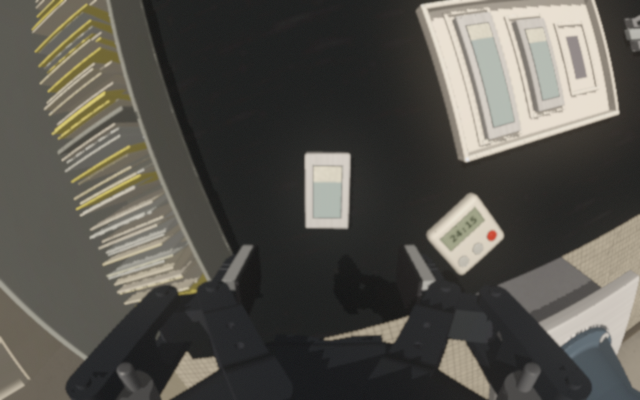

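```bash
python3 -m crank '[0.8,1,0.5,-40,0, 0.8,1,0.5,-80,0, 0.8,1,0.5,-112,0, 0.8,1,0.5,-128,0, 0.8,1,0.5,-135,0, 0.8,1,0.5,-135,0, 0.8,1,0.5,-135,0]'
python3 - <<'E'
from h import *
st()
w=snap('wrist','w30')
E
```

```text
t: 42.6
tcp_pos: [0.455, 0.3216, 0.0326]
tool_rot: [0.7, -0.105, -0.699, -0.106]
force: [0.1, -0.1, 0.1]
finger_gap: 0.8
t 42.6 tcp [0.455  0.3216 0.0326] jawyaw -1.87 x-axis [ 0.002  0.001 -1.   ] F [ 0.15 -0.14  0.13] gap 0.8 q6 2.28
```

View pics/w30.png

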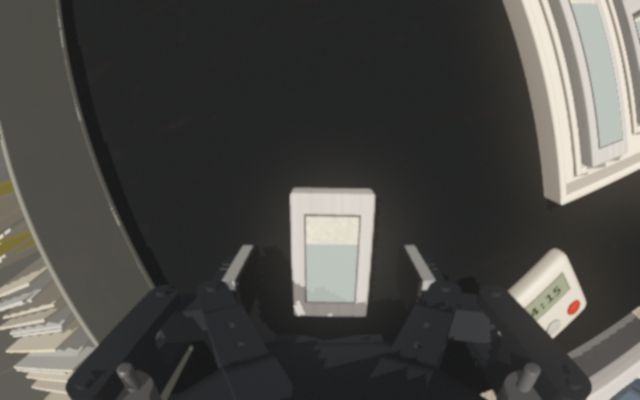

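```bash
python3 -m crank '[0.3,0,0,-1,0, 0.3,0,0,-1,0, 0.3,0,0,-1,0, 0.3,0,0,-1,0, 0.3,0,0,-1,0, 0.3,0,0,-1,0]' 50; python3 -m crank '[0.3,0,0,20,0, 0.3,5,-20,70,0, 0.3,10,-70,90,0.05, 0.3,20,-130,90,0.1, 0.3,25,-190,90,0.15, 0.3,30,-250,90,0.2, 0.3,35,-310,90,0.25, 0.3,40,-370,90,0.3, 0.3,44,-430,90,0.36, 0.3,44,-490,90,0.36]'; python3 -m crank '[0.3,0,-55,0,0, 0.3,0,-110,0,0, 0.3,0,-115,0,0, 0.3,0,-115,0,0, 0.3,0,-115,-40,0, 0.3,0,-115,-70,0, 0.3,0,-115,-83,0, 0.3,0,-115,-87,0, 0.3,0,-115,-87,0]'
python3 - <<'E'
from h import *
st()
w=snap('wrist','w31')
E
```

```text
t: 43.4
tcp_pos: [0.4544, 0.3215, 0.0313]
tool_rot: [0.7, -0.105, -0.699, -0.106]
force: [-0.6, -0.4, 6.4]
finger_gap: 0.445
t: 44.65
tcp_pos: [0.4983, -0.1709, 0.1205]
tool_rot: [0.707, 0.021, -0.707, 0.022]
force: [1.3, 0.1, -0.4]
finger_gap: 0.448
t: 45.78
tcp_pos: [0.4987, -0.2834, 0.0341]
tool_rot: [0.707, 0.022, -0.707, 0.022]
force: [-0.4, -1.1, -0.6]
finger_gap: 0.444
t 45.77 tcp [ 0.4987 -0.2834  0.0341] jawyaw -1.5093 x-axis [ 0.001 -0.001 -1.   ] F [-0.37 -1.11 -0.64] gap 0.444 q6 0.8
```

View pics/w31.png

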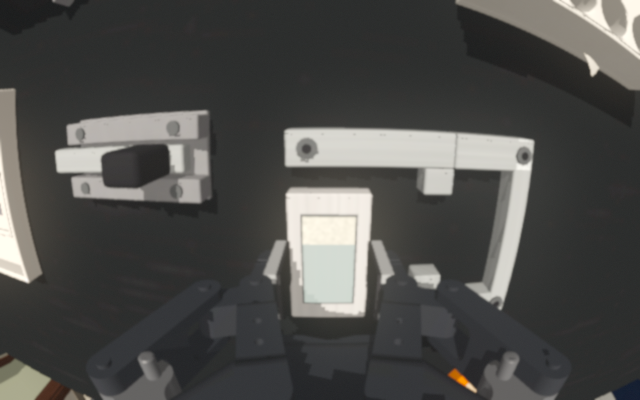

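```bash
python3 -m crank '[0.3,4,0,-2,0, 0.3,9,0.5,-2,0, 0.3,11,0.5,-2,0, 0.3,11,0.5,-2,0]';python3 -m crank '[0.3,2,0,0,0, 0.3,2,0,0,0]';python3 -m crank '[0.3,2,0,0,0, 0.3,2,0,0,0]'
```

```text
t: 46.32
tcp_pos: [0.5095, -0.2833, 0.0316]
tool_rot: [0.707, 0.021, -0.707, 0.022]
force: [0.1, -0.8, -1.5]
finger_gap: 0.442
t: 46.58
tcp_pos: [0.5108, -0.2831, 0.0314]
tool_rot: [-0.706, -0.022, 0.707, -0.021]
force: [-1.4, -0.5, -0.2]
finger_gap: 0.445
t: 46.82
tcp_pos: [0.511, -0.2831, 0.0314]
tool_rot: [-0.705, -0.022, 0.708, -0.021]
force: [-6.0, -2.4, 2.5]
finger_gap: 0.445
```

```bash
python3 -m crank '[0.3,0.5,-8,0.5,0, 0.3,1,-16,0.5,0, 0.3,1.4,-22,0.5,0, 0.3,1.5,-24.5,0.5,0, 0.3,1.5,-24.5,0.5,0]';python3 -m crank '[0.3,0,-2,0,0, 0.3,0,-2,0,0]';python3 -m crank '[0.3,0,-2,0,0, 0.3,0,-2,0,0]'
python3 - <<'E'
from h import *
st()
w=snap('wrist','w32')
E
```

```text
t: 47.45
tcp_pos: [0.5124, -0.3057, 0.0315]
tool_rot: [-0.705, -0.023, 0.709, -0.02]
force: [-5.7, 3.6, 1.8]
finger_gap: 0.439
t: 47.7
tcp_pos: [0.5125, -0.3076, 0.0315]
tool_rot: [-0.705, -0.024, 0.709, -0.02]
force: [-4.6, 3.2, 2.0]
finger_gap: 0.444
t: 47.95
tcp_pos: [0.5125, -0.3081, 0.0315]
tool_rot: [-0.705, -0.024, 0.709, -0.019]
force: [-3.2, 7.6, 3.9]
finger_gap: 0.443
t 47.95 tcp [ 0.5125 -0.3081  0.0315] jawyaw -1.5097 x-axis [-0.006  0.007 -1.   ] F [-3.21  7.57  3.93] gap 0.443 q6 0.78
```

View pics/w32.png

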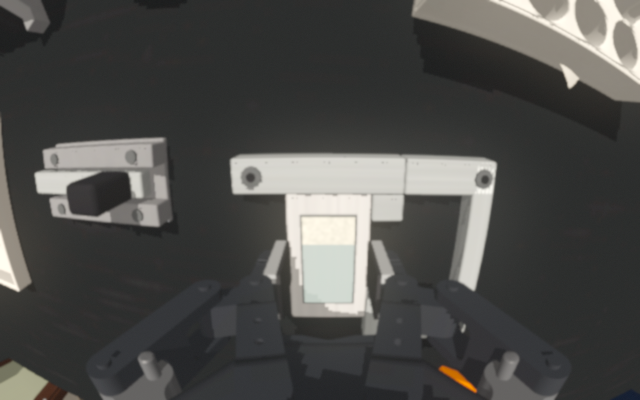

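```bash
python3 -m crank '[0.45,0,0,0,0, 0.6,0,0,0,0, 0.7,0,0,0,0, 0.7,0,0,0,0, 0.7,0,0,0,0, 0.7,0,0,0,0, 0.7,0,0,0,0]'
python3 - <<'E'
from h import *
st()
w=snap('wrist','w33')
im=rectify(w,0.45,0.58,-0.39,-0.26,0.0002,0.012); save('rc9',im,1)
E
```

```text
t: 48.88
tcp_pos: [0.5147, -0.3118, 0.032]
tool_rot: [0.707, 0.021, -0.707, 0.021]
force: [0.2, -0.4, -0.1]
finger_gap: 0.7
t 48.88 tcp [ 0.5147 -0.3118  0.032 ] jawyaw -1.5101 x-axis [ 0. -0. -1.] F [ 0.2  -0.41 -0.07] gap 0.7 q6 0.78
```

View pics/rc9.png

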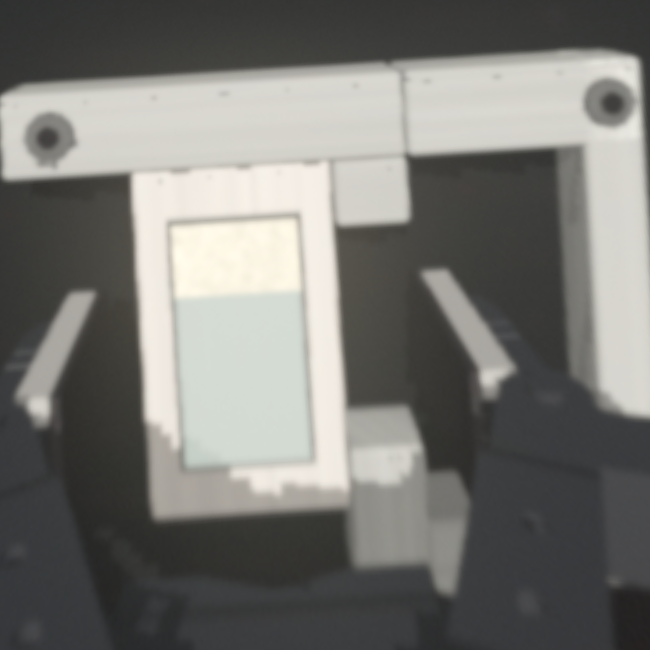

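```bash
python3 -m crank '[0.7,-2.5,4,-0.5,0, 0.7,-2.5,4,-0.5,0, 0.7,-2.5,4,-0.5,0, 0.3,-2.5,4,-0.5,0, 0.3,-2.5,4,-0.5,0, 0.3,-2.5,4,-0.5,0, 0.3,-2.5,4,-0.5,0, 0.3,-2.5,4,-0.5,0]' 50; python3 -m crank '[0.3,-1,1,15,0, 0.3,-3,3,60,0, 0.3,-3,3,60,0]'
python3 - <<'E'
from h import *
st()
w=snap('wrist','w34')
E
```

```text
t: 49.92
tcp_pos: [0.5124, -0.3078, 0.032]
tool_rot: [0.707, 0.021, -0.707, 0.022]
force: [-0.5, 0.9, 4.9]
finger_gap: 0.445
t: 50.3
tcp_pos: [0.5109, -0.3061, 0.0949]
tool_rot: [0.709, 0.02, -0.705, 0.023]
force: [0.6, 0.3, -0.9]
finger_gap: 0.44
t 50.3 tcp [ 0.5109 -0.3061  0.0949] jawyaw -1.5098 x-axis [ 0.005 -0.005 -1.   ] F [ 0.58  0.26 -0.85] gap 0.44 q6 0.78
```

View pics/w34.png

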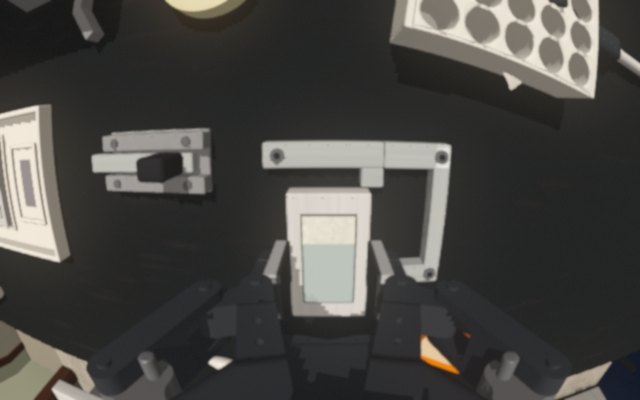

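```bash
python3 -m crank '[0.3,0,40,25,-0.05, 0.3,0,95,30,-0.05, 0.3,0,150,30,-0.05, 0.3,5,205,30,-0.05, 0.3,8,260,15,-0.05, 0.3,12,300,0,-0.05, 0.3,12.5,309,0,-0.05, 0.3,12.5,309,0,-0.05, 0.3,12.5,309,0,-0.05]'
python3 - <<'E'
from h import *
w=snap('wrist','w35'); s=manip.sense(); zt=s['tcp_pos'][2]-0.032+0.012
im=rectify(w,0.50,0.60,-0.05,0.05,0.00025,zt); save('rc10',im,2)
st(); print(zt)
o,im,m=slots(w,box=(0.42,0.62,-0.06,0.22)); print(o)
E
```

```text
t: 51.48
tcp_pos: [0.5222, 0.003, 0.0918]
tool_rot: [0.707, 0.003, -0.707, 0.003]
force: [0.0, -0.1, 0.1]
finger_gap: 0.442
t 51.52 tcp [0.5222 0.0028 0.0918] jawyaw -1.5619 x-axis [ 0.001 -0.    -1.   ] F [-0.09 -0.01 -0.43] gap 0.439 q6 1.35
0.07183231338663777
[(0.4873, 0.0435, 35.0, 10.6), (0.4931, -0.0354, 49.5, 10.8), (0.5078, 0.0755, 65.5, 32.0), (0.5061, 0.1479, 92.4, 31.0)]
```

View pics/rc10.png

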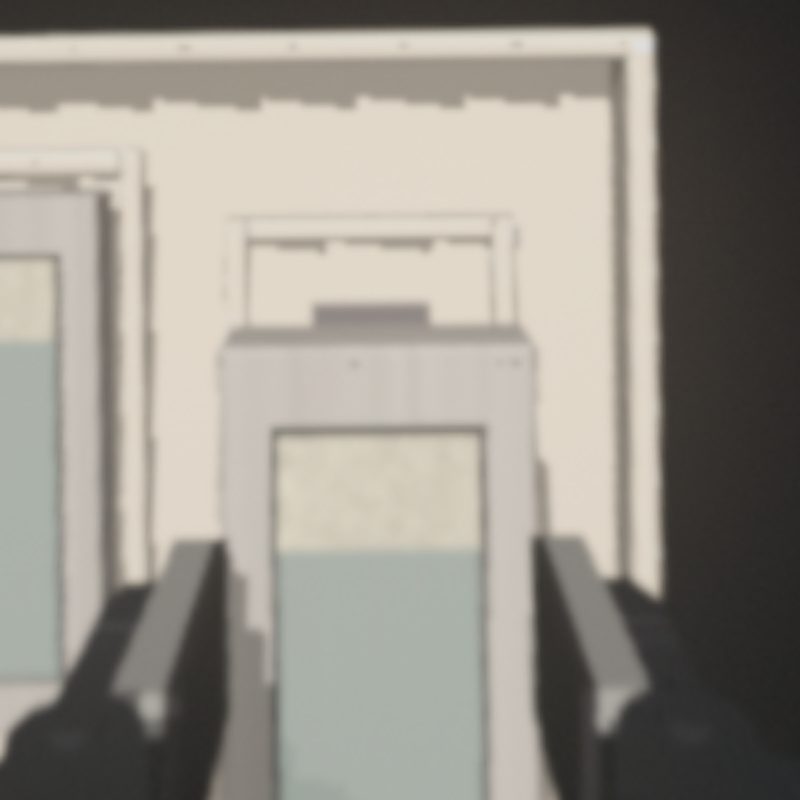

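View pics/w35.png

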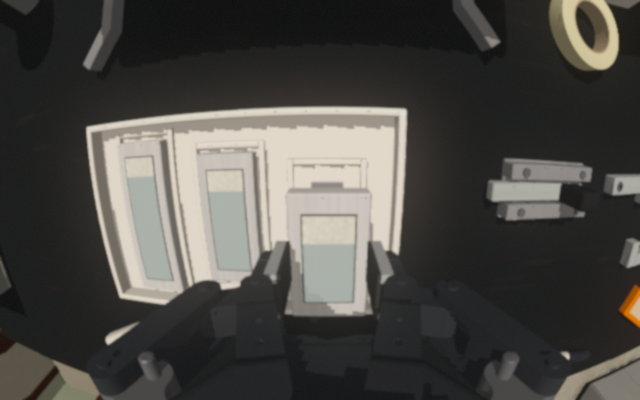

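```bash
python3 -m crank '[0.3,0.3,0.4,-20,0, 0.3,0.3,0.4,-38,0, 0.3,0.3,0.4,-48,0, 0.3,0.3,0.4,-51,0, 0.3,0.3,0.4,-51,0, 0.3,0.3,0.4,-51,0]'
python3 - <<'E'
from h import *
st()
w=snap('wrist','w36')
E
```

```text
t: 52.28
tcp_pos: [0.5224, 0.0045, 0.041]
tool_rot: [0.707, 0.004, -0.707, 0.004]
force: [0.4, -0.2, -0.8]
finger_gap: 0.443
t 52.27 tcp [0.5224 0.0045 0.041 ] jawyaw -1.5601 x-axis [ 0.001 -0.    -1.   ] F [ 0.41 -0.25 -0.79] gap 0.443 q6 1.35
```

View pics/w36.png

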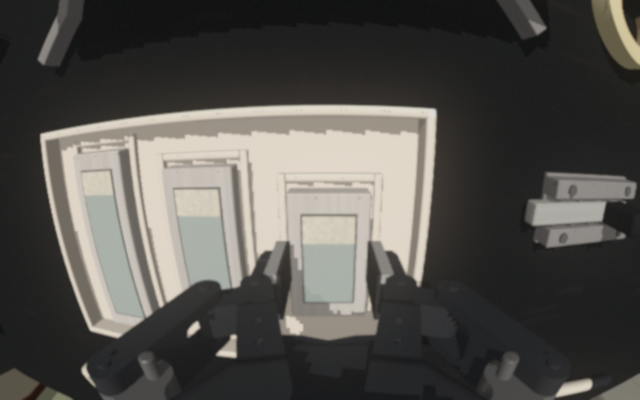

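```bash
python3 -m crank '[0.3,0,-0.8,-2,0, 0.3,0,-0.8,-4,0, 0.3,0,-0.8,-5,0, 0.3,0,-0.8,-5,0]'; python3 -m crank '[0.45,0,0,0,0, 0.55,0,0,0,0, 0.58,0,0,0,0, 0.58,0,0,0,0, 0.58,0,0,12,0, 0.58,0,0,60,0, 0.58,0,0,110,0, 0.58,-20,20,160,0, 0.58,-30,40,180,0, 0.58,-30,60,180,0]'; python3 -m crank '[0.58,0,0,0,0]'
python3 - <<'E'
from h import *
st()
w=snap('wrist','w37'); im=rectify(w,0.42,0.62,-0.06,0.22,0.0004,0.010); save('rc11',im)
E
```

```text
t: 52.82
tcp_pos: [0.522, 0.0039, 0.0359]
tool_rot: [0.707, 0.004, -0.707, 0.004]
force: [-1.1, -0.4, 4.8]
finger_gap: 0.444
t: 54.08
tcp_pos: [0.492, 0.0645, 0.2185]
tool_rot: [0.709, 0.004, -0.705, 0.004]
force: [-0.0, -0.8, 0.2]
finger_gap: 0.581
t: 54.2
tcp_pos: [0.4917, 0.0648, 0.2166]
tool_rot: [0.708, 0.005, -0.707, 0.005]
force: [-0.4, -1.1, -0.6]
finger_gap: 0.584
t 54.2 tcp [0.4917 0.0648 0.2166] jawyaw -1.5577 x-axis [ 0.001 -0.    -1.   ] F [-0.43 -1.1  -0.63] gap 0.584 q6 1.46
```

View pics/rc11.png

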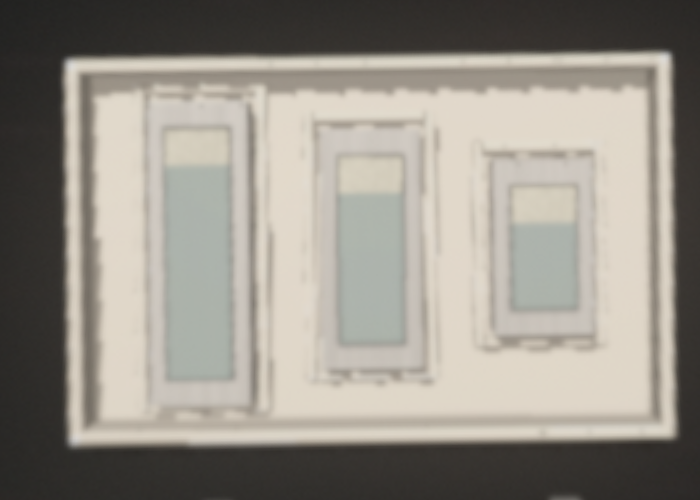

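View pics/w37.png

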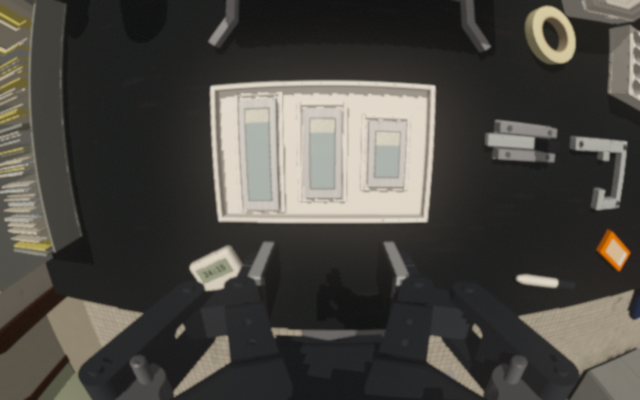

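```bash
python3 -m crank '[0.2,20,-10,15,0, 0.1,50,-30,30,0, 0,58,-30,40,0, 0,58,-30,40,0, 0,58,-30,40,0]'
python3 - <<'E'
from h import *
st()
w=snap('wrist','w38'); im=rectify(w,0.56,0.76,-0.16,0.22,0.0005,0.016); save('rc12',im)
t=snap('top'); im=rectify(t,0.56,0.76,-0.16,0.22,0.0005,0.016); save('rc12t',im)
E
```

```text
t: 54.88
tcp_pos: [0.5483, 0.0343, 0.2546]
tool_rot: [-0.706, -0.004, 0.708, -0.004]
force: [0.3, 0.6, -1.1]
finger_gap: 0.001
t 54.88 tcp [0.5483 0.0343 0.2546] jawyaw -1.5598 x-axis [-0.003  0.001 -1.   ] F [ 0.31  0.6  -1.06] gap 0.001 q6 1.42
```

View pics/rc12.png

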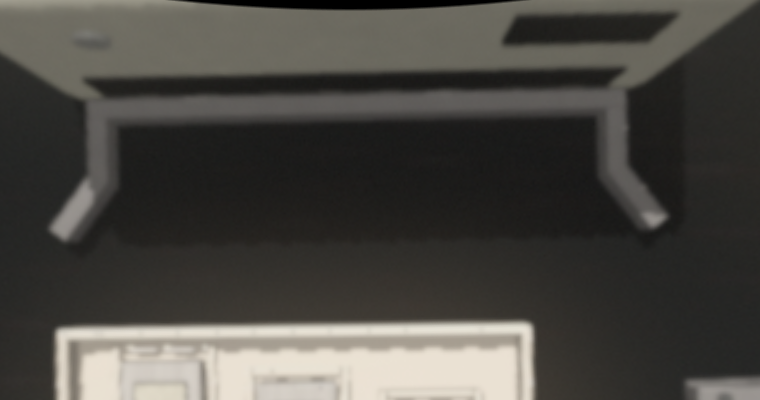

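View pics/rc12t.png

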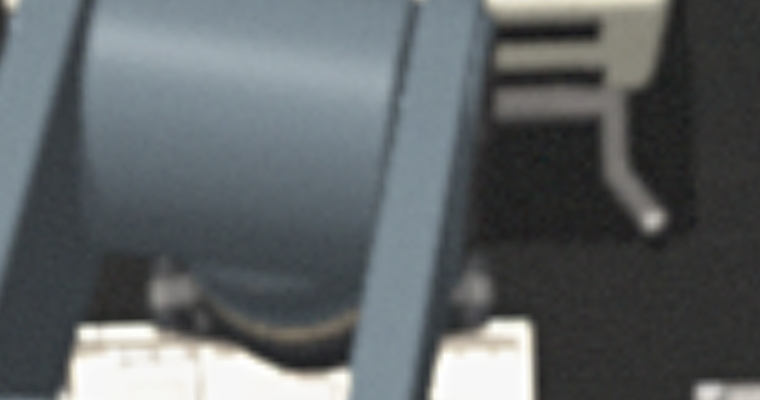

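View pics/w38.png

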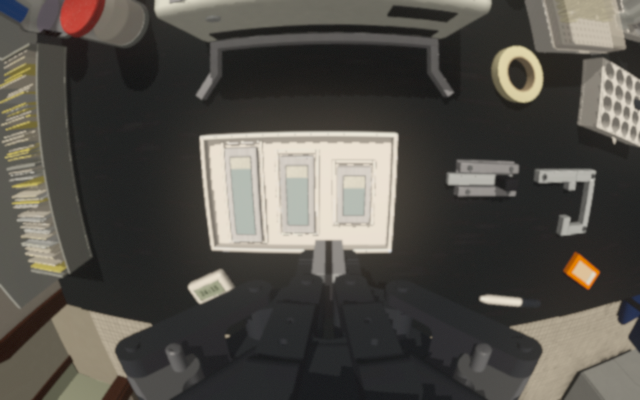

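Run:
```python
from h import *
w=snap('wrist')
f=lambda a:np.clip(a.astype(float)*2.2,0,255).astype(np.uint8)
a=f(rectify(w,0.63,0.73,0.12,0.20,0.0002,0.016)); b=f(rectify(w,0.63,0.73,-0.12,-0.04,0.0002,0.016))
save('rc13',np.hstack([a,b]),1)
```

```text
(no output)
```

View pics/rc13.png

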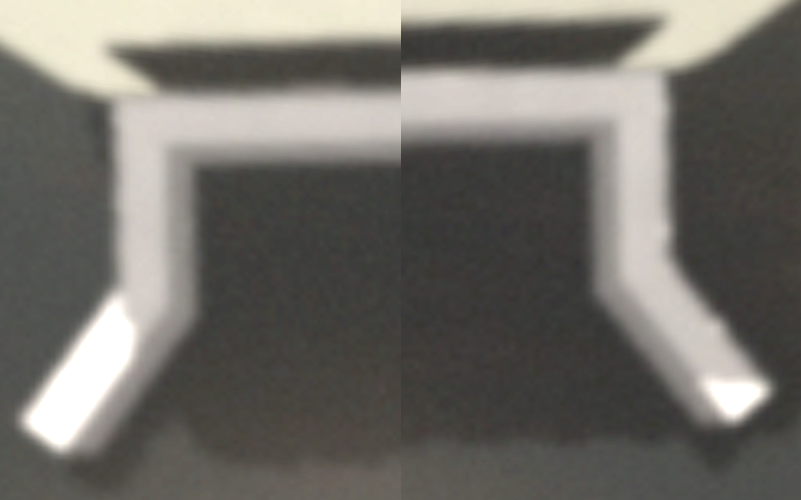

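```bash
python3 -m crank '[0.8,0,20,-10,0.17, 0.8,-5,50,-20,0.34, 0.8,-10,80,-30,0.51, 0.8,-15,110,-45,0.68, 0.8,-20,140,-60,0.85, 0.8,-27,170,-75,1.02, 0.8,-27,200,-90,1.19, 0.8,-27,200,-105,1.36, 0.8,-27,200,-120,1.53, 0.8,-27,200,-120,1.578]'; python3 -m crank '[0.8,0,0,0,0]'
python3 - <<'E'
from h import *
st()
w=snap('wrist','w39')
E
```

```text
t: 56.28
tcp_pos: [0.5213, 0.234, 0.1339]
tool_rot: [0.493, 0.506, -0.496, 0.505]
force: [-0.8, -0.0, -0.4]
finger_gap: 0.802
t: 56.4
tcp_pos: [0.5224, 0.2341, 0.1351]
tool_rot: [0.495, 0.505, -0.496, 0.504]
force: [-0.3, -0.1, 0.2]
finger_gap: 0.797
t 56.4 tcp [0.5224 0.2341 0.1351] jawyaw 0.0179 x-axis [-0.001 -0.    -1.   ] F [-0.3  -0.06  0.21] gap 0.797 q6 0.21
```

View pics/w39.png

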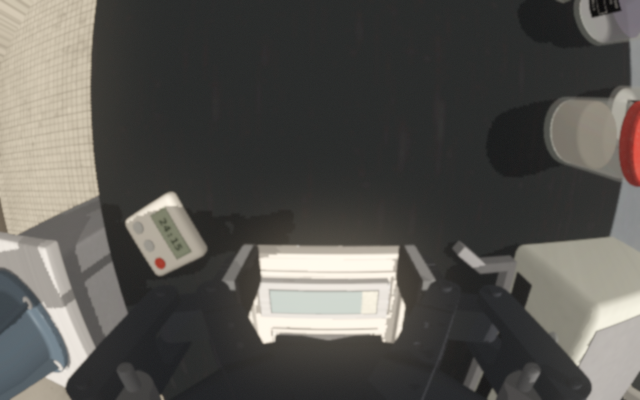

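```bash
python3 -m crank '[0.8,0,0,-40,0, 0.8,0,0,-80,0, 0.8,0,0,-100,0, 0.8,0,0,-108,0, 0.8,0,0,-110,0, 0.8,0,0,-110,0]';python3 -m crank '[0.8,0,0,-3,0, 0.8,0,0,-3,0]'
python3 - <<'E'
from h import *
st()
w=snap('wrist','w40')
E
```

```text
t: 57.2
tcp_pos: [0.5237, 0.2341, 0.0263]
tool_rot: [0.496, 0.504, -0.495, 0.505]
force: [-0.0, 0.4, 0.3]
finger_gap: 0.802
t: 57.45
tcp_pos: [0.5232, 0.234, 0.0229]
tool_rot: [0.496, 0.504, -0.495, 0.505]
force: [-0.6, 0.8, 0.2]
finger_gap: 0.797
t 57.45 tcp [0.5232 0.234  0.0229] jawyaw 0.018 x-axis [ 0.001  0.    -1.   ] F [-0.57  0.78  0.22] gap 0.797 q6 0.21
```

View pics/w40.png

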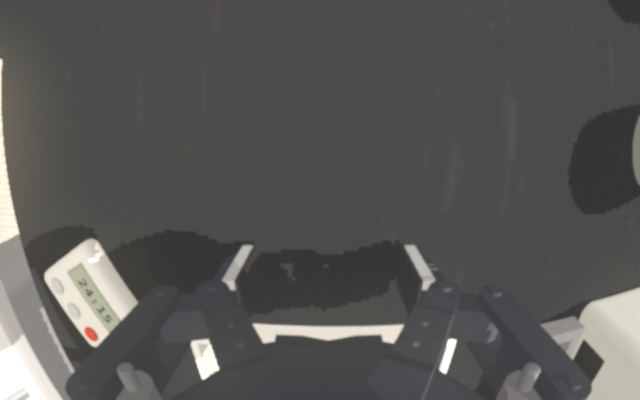

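```bash
python3 -m crank '[0.8,0,-15,0,0, 0.8,0,-28,0,0, 0.8,0,-34,0,0, 0.8,0,-38,0,0, 0.8,0,-42,0,0, 0.8,0,-46,0,0, 0.8,0.5,-50,0,0, 0.8,0.5,-54,0,0, 0.8,0.5,-57,0,0, 0.8,0.5,-57,0,0]'
python3 - <<'E'
from h import *
st()
t=snap('top','t41')
w=snap('wrist','w41')
E
```

```text
t: 58.75
tcp_pos: [0.5236, 0.1763, 0.0225]
tool_rot: [0.495, 0.504, -0.496, 0.505]
force: [1.1, 1.5, 0.1]
finger_gap: 0.804
t 58.75 tcp [0.5236 0.1763 0.0225] jawyaw 0.0183 x-axis [-0.    -0.001 -1.   ] F [1.07 1.51 0.15] gap 0.804 q6 0.11
```

View pics/w41.png

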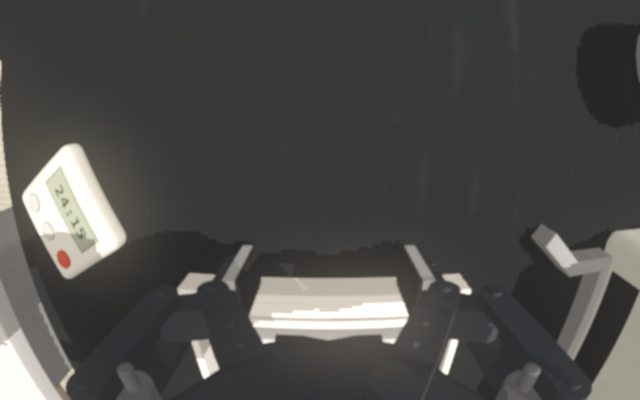

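View pics/t41.png

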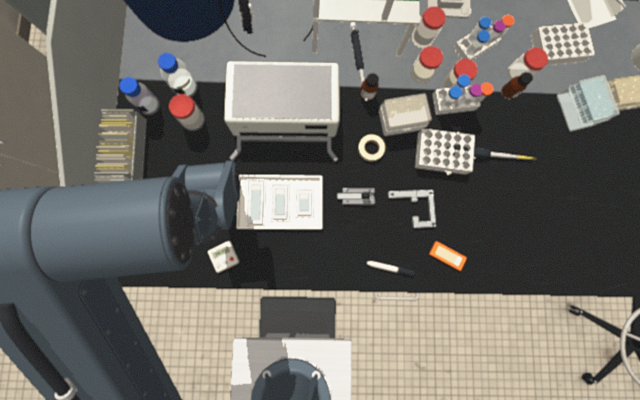

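```bash
python3 -m crank '[0.8,0,-3,0,0, 0.8,0,-6,0,0, 0.8,0.1,-9,0,0, 0.8,0.1,-9,0,0, 0.8,0,10,0,0, 0.8,0,30,5,0, 0.8,0,40,50,0, 0.8,0,40,90,0, 0.8,0,40,130,0]'
python3 - <<'E'
from h import *
st()
t=snap('top','t42')
c=t
a=rectify(t,0.42,0.72,-0.14,0.2,0.0005,0.018); save('rc14',a)
E
```

```text
t: 59.98
tcp_pos: [0.5231, 0.2185, 0.1541]
tool_rot: [0.495, 0.505, -0.495, 0.505]
force: [-0.3, 1.1, -0.6]
finger_gap: 0.798
t 59.98 tcp [0.5231 0.2185 0.1541] jawyaw 0.0202 x-axis [ 0. -0. -1.] F [-0.34  1.12 -0.56] gap 0.798 q6 0.18
```

View pics/rc14.png

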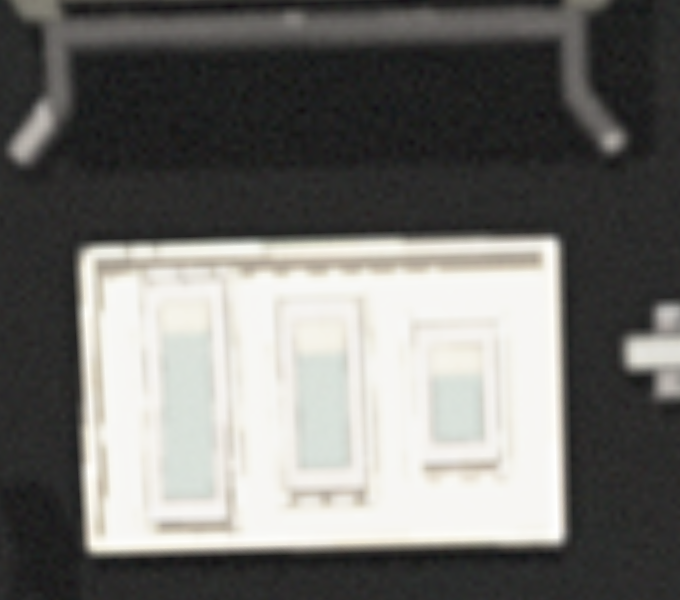

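```bash
python3 -m crank '[0.8,-10,-20,0,-0.17, 0.8,-20,-40,0,-0.34, 0.8,-35,-60,0,-0.51, 0.8,-50,-80,0,-0.68, 0.8,-65,-105,0,-0.85, 0.8,-80,-130,0,-1.02, 0.8,-90,-155,0,-1.19, 0.8,-100,-175,0,-1.36, 0.8,-108,-182,0,-1.53, 0.8,-108,-182,0,-1.573]'; python3 -m crank '[0.8,0,0,0,0,0.8,0,0,-40,0, 0.8,0,0,-80,0, 0.8,0,0,-110,0,0.8,0,0,-110,0]'
python3 - <<'E'
from h import *
st()
w=snap('wrist','w43')
E
```

```text
t: 61.28
tcp_pos: [0.415, 0.0352, 0.1528]
tool_rot: [-0.707, -0.005, 0.707, -0.005]
force: [0.2, -0.6, 0.1]
finger_gap: 0.796
t: 61.9
tcp_pos: [0.4148, 0.0356, 0.041]
tool_rot: [-0.706, -0.006, 0.708, -0.006]
force: [-0.9, 0.1, 0.0]
finger_gap: 0.799
t 61.9 tcp [0.4148 0.0356 0.041 ] jawyaw -1.5533 x-axis [-0.004  0.001 -1.   ] F [-0.88  0.11  0.04] gap 0.799 q6 1.37
```

View pics/w43.png

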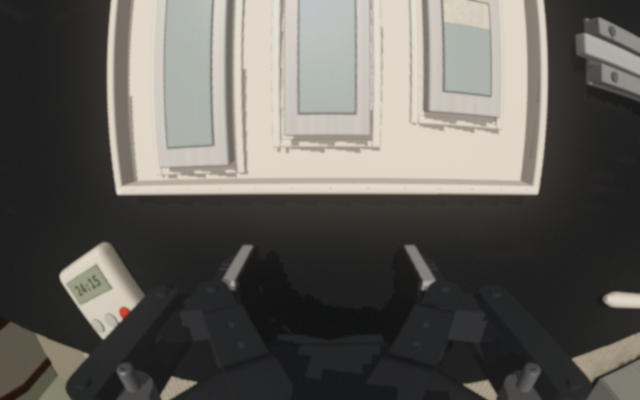

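```bash
python3 -m crank '[0.8,0,0.5,-15,0, 0.8,3,0.5,-18,0, 0.8,12,0.5,-18,0, 0.8,20,0.5,-18,0, 0.8,26,0.6,-18,0, 0.8,32,0.7,-18,0, 0.8,38,0.8,-18,0, 0.8,44,0.9,-18,0, 0.8,50,1,-18,0, 0.8,56,1.1,-18,0]'; python3 -m crank '[0.8,6,0.1,0,0, 0.8,12,0.2,0,0, 0.8,18,0.3,0,0, 0.8,24,0.4,0,0, 0.8,30,0.5,0,0, 0.8,34,0.6,0,0, 0.8,36,0.6,0,0, 0.8,36,0.6,0,0]';  python3 - <<'E'
from h import *
st()
w=snap('wrist','w44')
t=snap('top')
a=rectify(t,0.42,0.72,-0.14,0.2,0.0005,0.018); save('rc15',a)
E
```

```text
t: 63.2
tcp_pos: [0.464, 0.0373, 0.0248]
tool_rot: [-0.701, -0.007, 0.713, -0.005]
force: [-11.3, -0.5, 9.1]
finger_gap: 0.797
t: 64.2
tcp_pos: [0.5012, 0.0377, 0.0247]
tool_rot: [-0.702, -0.007, 0.712, -0.005]
force: [-9.5, 0.2, 7.7]
finger_gap: 0.795
t 64.2 tcp [0.5012 0.0377 0.0247] jawyaw -1.5541 x-axis [-0.014  0.002 -1.   ] F [-9.46  0.2   7.72] gap 0.795 q6 1.41
```

View pics/w44.png

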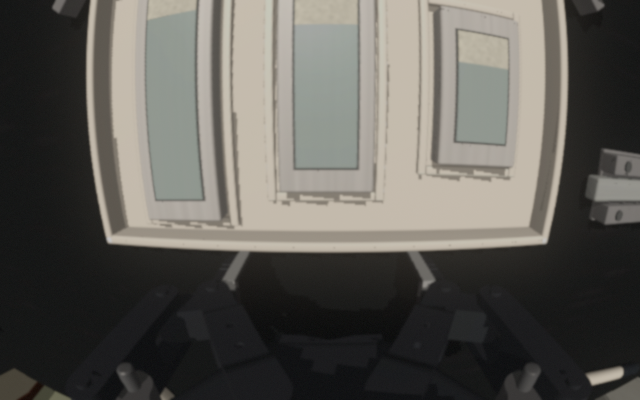

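View pics/rc15.png

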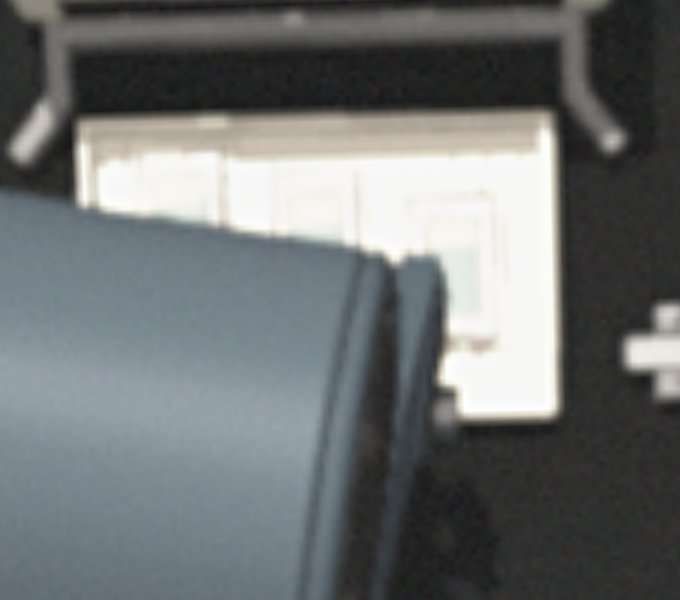

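```bash
python3 -m crank '[0.8,6,0,0.5,0, 0.8,12,0,0.5,0, 0.8,18,0.2,0.5,0, 0.8,24,0.3,0.5,0, 0.8,29,0.4,0.5,0, 0.8,33,0.5,0.5,0, 0.8,33,0.5,0.5,0]'; python3 -m crank '[0.8,2,0,0,0, 0.8,2,0,0,0]'; python3 -m crank '[0.8,2,0,0,0, 0.8,2,0,0,0]'; python3 -m crank '[0.8,2,0,0,0, 0.8,2,0,0,0]'
```

```text
t: 65.18
tcp_pos: [0.5418, 0.037, 0.0251]
tool_rot: [0.708, 0.005, -0.706, 0.006]
force: [-1.0, -0.3, -2.1]
finger_gap: 0.799
t: 65.42
tcp_pos: [0.5419, 0.037, 0.0252]
tool_rot: [-0.707, -0.006, 0.708, -0.006]
force: [-4.3, -0.5, 1.3]
finger_gap: 0.804
t: 65.68
tcp_pos: [0.542, 0.037, 0.0252]
tool_rot: [-0.705, -0.006, 0.709, -0.006]
force: [-6.6, -2.8, 4.6]
finger_gap: 0.798
t: 65.92
tcp_pos: [0.5421, 0.0371, 0.0252]
tool_rot: [-0.704, -0.006, 0.71, -0.006]
force: [-11.5, -3.0, 7.6]
finger_gap: 0.803
```

```bash
python3 -m crank '[0.8,3,0,0,0, 0.8,3,0,0,0, 0.8,3,0,0,0]'
python3 - <<'E'
from h import *
st()
w=snap('wrist','w45')
E
python3 -m crank '[0.8,-8,0,0,0, 0.8,-20,0,0,0, 0.8,-35,0,10,0, 0.8,-60,0,60,0, 0.8,-60,0,110,0, 0.8,-60,0,150,0, 0.8,-60,-10,170,0, 0.8,-60,-10,170,0]'
python3 - <<'E'
from h import *
st()
w=snap('wrist','w46')
a=rectify(w,0.52,0.72,-0.24,0.2,0.0006,0.018); save('rc16',a)
E
```

```text
t: 66.3
tcp_pos: [0.5422, 0.0371, 0.0251]
tool_rot: [-0.701, -0.006, 0.713, -0.006]
force: [-14.3, -4.7, 10.5]
finger_gap: 0.8
t 66.3 tcp [0.5422 0.0371 0.0251] jawyaw -1.5543 x-axis [-0.016  0.001 -1.   ] F [-14.3   -4.74  10.51] gap 0.8 q6 1.42
t: 67.35
tcp_pos: [0.4906, 0.0267, 0.1971]
tool_rot: [0.709, 0.005, -0.705, 0.006]
force: [0.2, 0.4, -0.8]
finger_gap: 0.805
t 67.35 tcp [0.4906 0.0267 0.1971] jawyaw -1.5557 x-axis [ 0.006 -0.001 -1.   ] F [ 0.18  0.38 -0.83] gap 0.805 q6 1.38
```

View pics/w46.png

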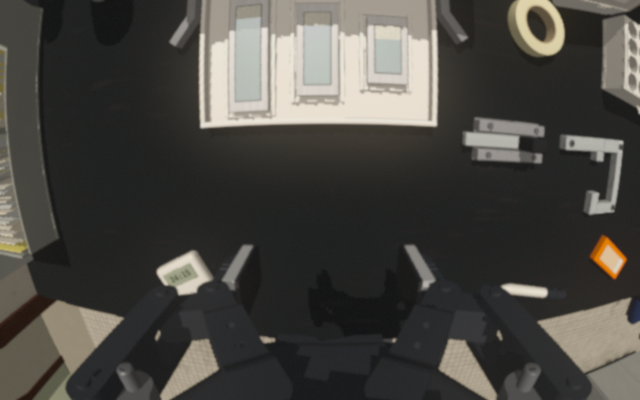

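View pics/rc16.png

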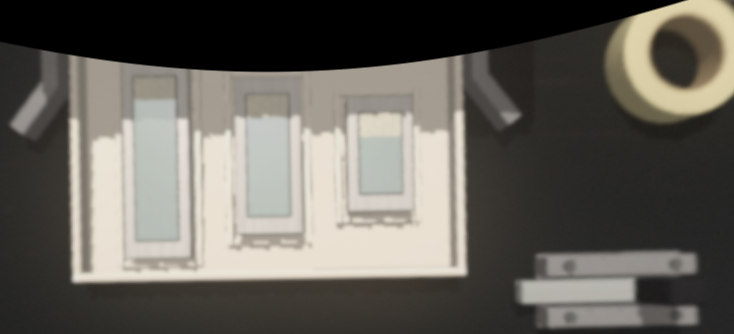

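Run:
```python
from h import *
w=snap('wrist')
f=lambda a:np.clip(a.astype(float)*2.0,0,255).astype(np.uint8)
a=f(rectify(w,0.50,0.60,-0.25,-0.10,0.0004,0.045))
t=snap('top'); b=f(rectify(t,0.50,0.60,-0.25,-0.10,0.0004,0.045))
save('rc17',np.vstack([a,b]),1.5)
a=rectify(t,0.53,0.72,-0.25,0.2,0.0006,0.018); save('rc18',a)
```

```text
(no output)
```

View pics/rc17.png

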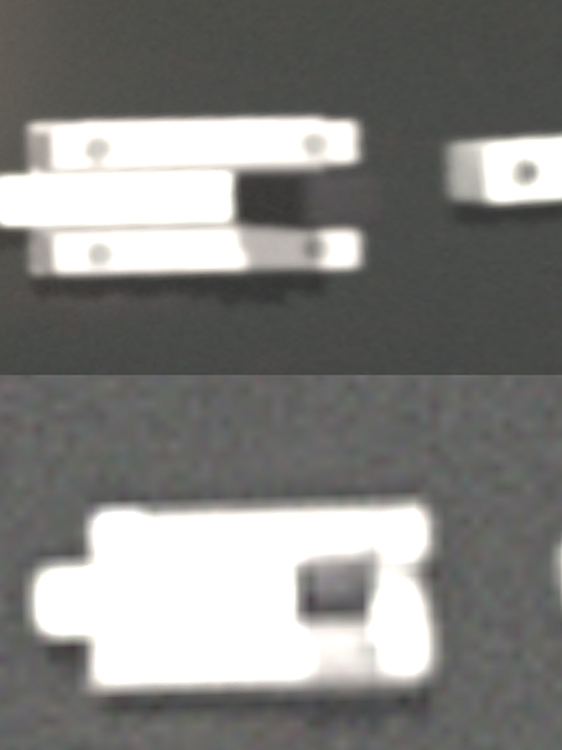

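View pics/rc18.png

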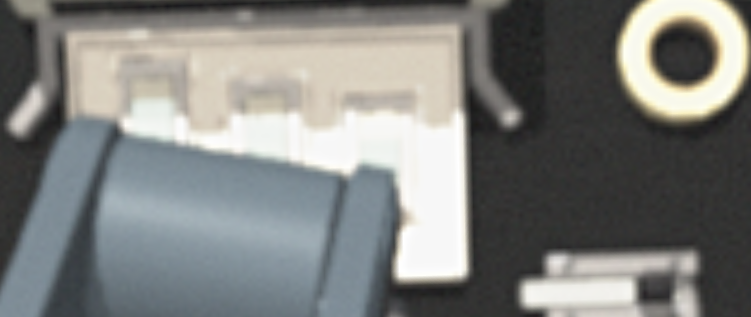

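```bash
python3 -m crank '[0.4,10,-50,0,0, 0.1,20,-105,0,0, 0,35,-160,0,0, 0,45,-215,0,0, 0,54,-262,0,0, 0,54.5,-268,0,0, 0,54.5,-268,-40,0, 0,54.5,-268,-80,0, 0,54.5,-268,-110,0, 0,54.5,-268,-110,0]'
python3 - <<'E'
from h import *
st()
w=snap('wrist','w47')
E
```

```text
t: 68.75
tcp_pos: [0.5415, -0.238, 0.0817]
tool_rot: [-0.704, -0.008, 0.71, -0.004]
force: [1.0, -0.5, 0.2]
finger_gap: -0.002
t 68.75 tcp [ 0.5415 -0.238   0.0817] jawyaw -1.5541 x-axis [-0.007  0.005 -1.   ] F [ 1.04 -0.53  0.25] gap -0.002 q6 0.95
```

View pics/w47.png

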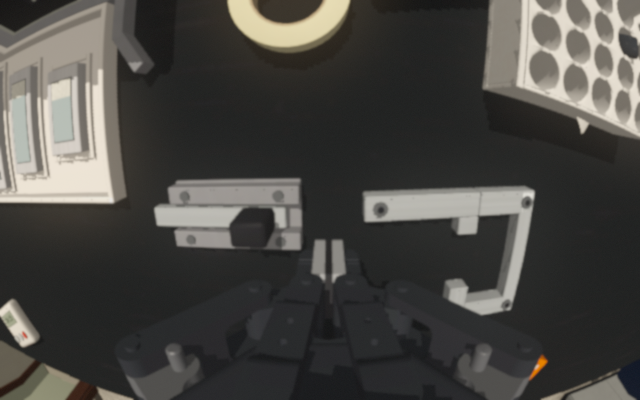

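```bash
python3 -m crank '[0,1,0,-15,0, 0,1,0,-28,0, 0,1,0,-34,0, 0,1,0,-34,0]'
python3 - <<'E'
from h import *
st()
w=snap('wrist','w48')
E
```

```text
t: 69.3
tcp_pos: [0.5447, -0.2408, 0.0506]
tool_rot: [-0.707, -0.006, 0.707, -0.005]
force: [-0.1, 0.1, 0.2]
finger_gap: -0.003
t 69.3 tcp [ 0.5447 -0.2408  0.0506] jawyaw -1.5551 x-axis [-0.001  0.001 -1.   ] F [-0.09  0.14  0.2 ] gap -0.003 q6 0.95
```

View pics/w48.png

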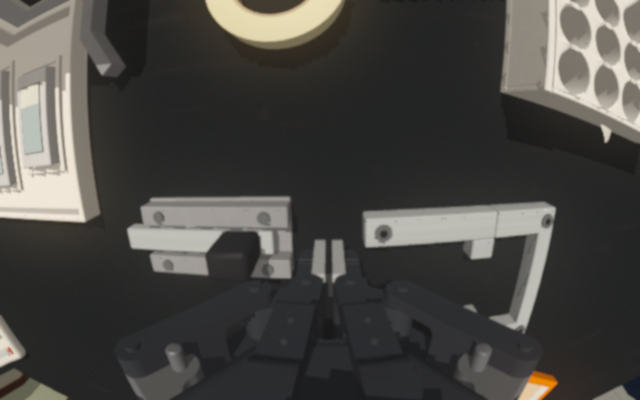

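```bash
python3 -m crank '[0,0,12,0,0, 0,-0.3,22,0,0, 0,-0.5,32,0,0, 0,-0.7,42,0,0, 0,-0.9,52,0,0, 0,-1.1,62,0,0, 0,-1.3,72,0,0, 0,-1.5,82,0,0, 0,-1.6,90,0,0, 0,-1.7,96,0,0]'; python3 -m crank '[0,0,3,0,0, 0,0,6,0,0, 0,0,6,0,0]'
python3 - <<'E'
from h import *
st()
w=snap('wrist','w49')
E
```

```text
t: 70.6
tcp_pos: [0.5438, -0.148, 0.0514]
tool_rot: [0.707, 0.005, -0.707, 0.01]
force: [-8.3, -24.3, -0.1]
finger_gap: 0.0
t: 70.97
tcp_pos: [0.544, -0.1477, 0.0516]
tool_rot: [0.708, 0.003, -0.706, 0.012]
force: [-9.8, -32.0, -0.0]
finger_gap: -0.001
t 70.97 tcp [ 0.544  -0.1477  0.0516] jawyaw -1.549 x-axis [ 0.002 -0.013 -1.   ] F [-9.810e+00 -3.199e+01 -1.000e-02] gap -0.001 q6 1.11
```

View pics/w49.png

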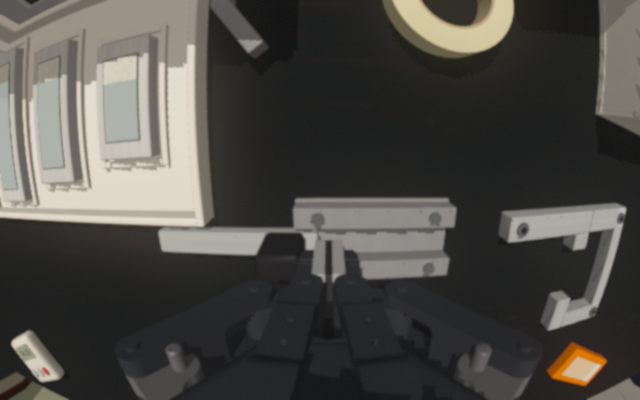

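```bash
python3 -m crank '[0,0,-10,0,0, 0,0,-20,0,0, 0,0,-20,40,0, 0,0,-20,90,0, 0,0,-20,90,0]'
python3 - <<'E'
from h import *
st()
w=snap('wrist','w50')
f=lambda a:np.clip(a.astype(float)*1.5,0,255).astype(np.uint8)
a=f(rectify(w,0.51,0.59,-0.26,-0.02,0.0003,0.014)); save('rc19',a)
t=snap('top'); a=f(rectify(t,0.51,0.59,-0.26,-0.02,0.0003,0.014)); save('rc19t',a)
Rd=np.array([[np.cos(.0177),-np.sin(.0177)],[np.sin(.0177),np.cos(.0177)]])
for yd in (-.165,-.085): print(yd, np.array([.6278,.0403])+Rd@np.array([-.087,yd]))
E
```

```text
t: 71.65
tcp_pos: [0.5458, -0.1592, 0.1445]
tool_rot: [0.71, 0.005, -0.704, 0.007]
force: [0.3, -1.0, -0.2]
finger_gap: -0.0
t 71.65 tcp [ 0.5458 -0.1592  0.1445] jawyaw -1.5542 x-axis [ 0.007 -0.003 -1.   ] F [ 0.34 -0.97 -0.22] gap -0.0 q6 1.07
-0.165 [ 0.54373398 -0.12621397]
-0.085 [ 0.54231805 -0.04622651]
```

View pics/rc19.png

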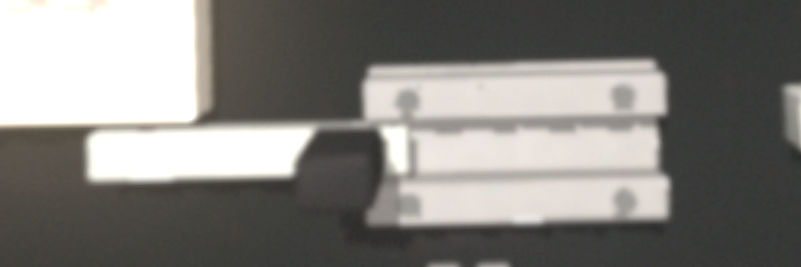

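View pics/rc19t.png

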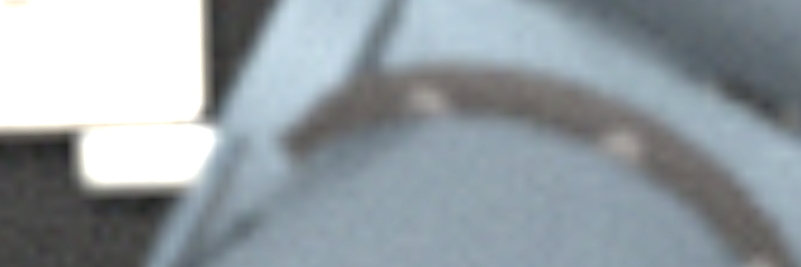

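```bash
python3 -m crank '[0,-20,20,40,0, 0,-30,70,90,0, 0,-30,120,110,0, 0,-30,170,110,0, 0,-30,185,110,0, 0,-30,185,110,0]'
python3 - <<'E'
from h import *
st()
w=snap('wrist','w51')
a=rectify(w,0.52,0.72,-0.14,0.2,0.0005,0.016); save('rc20',a)
v,u=np.mgrid[0:400,0:640]; d=ray(w,u,v); Rm=R.from_quat(w['attitude']).as_matrix()
P=np.array(w['origin'])+d*(w['range_z']/(d@Rm[:,2]))[...,None]
for n,(x,y) in dict(long=(.628,.108),mid=(.628,.040),short=(.628,-.028)).items():
    m=(abs(P[...,0]-x)<.03)&(abs(P[...,1]-y)<.015)&(w['range_z']>0); Q=P[m]
    c,*_=np.linalg.lstsq(np.c_[Q[:,:2]-[x,y],np.ones(len(Q))],Q[:,2],rcond=None); print(n,m.sum(),'slope,z',c.round(4))
E
```

```text
t: 72.5
tcp_pos: [0.5126, 0.0269, 0.2497]
tool_rot: [-0.706, -0.006, 0.708, -0.006]
force: [-0.0, 0.0, -0.4]
finger_gap: -0.002
t 72.5 tcp [0.5126 0.0269 0.2497] jawyaw -1.5526 x-axis [-0.003  0.    -1.   ] F [-0.01  0.   -0.42] gap -0.002 q6 1.39
long 1316 slope,z [ 0.0002 -0.0042  0.0172]
mid 1397 slope,z [ 0.0046 -0.0046  0.0172]
short 1351 slope,z [ 0.0062 -0.0017  0.0169]
```

View pics/rc20.png

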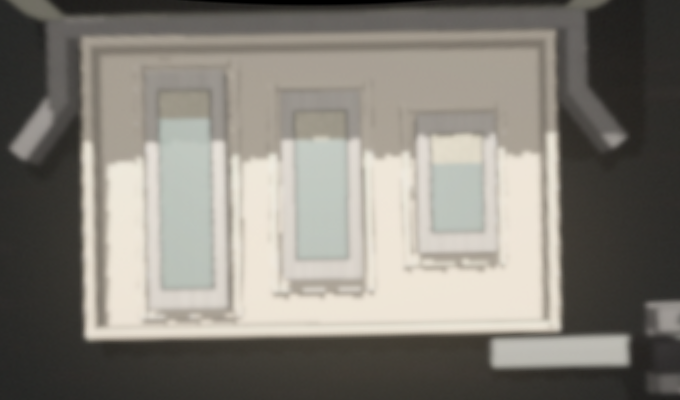

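View pics/w51.png

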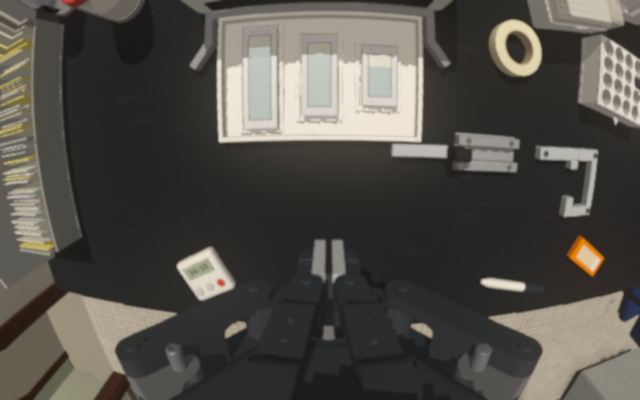

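```bash
python3 -c "
from station import workorder
print(workorder.sign_off())"
```

```text
the job is handed in; nothing more can be done
None
```

The job is handed in, at about 72 s of the 210 s allowed. sign_off() gave no verdict, so this rests on my own checks.

All three carriers were squared in the stop, let go, re-gripped and laid in their own bays, longest first. I then pushed the tray sideways into line and on into the dock against the back rail, and pushed the bolt across.

**Last checks:**
- **Carriers:** all three lie between their ribs, tilted less than 0.01 rad, with their tops at about 17 mm (16 mm expected).
- **Tray:** it sits against the back rail, square to the dock. Its centre is within about 1 mm in x of where the dock measurement puts home.
- **Bolt:** its end is where a travel of about 0.080 m puts it: 0.080 from the wrist camera, about 3 mm farther from the top camera. The push ended on a hard stop at about 32 N.
- **Other items:** the timer, tape roll and marker look unmoved. The arm stands clear.

**What went wrong on the way:**
- **Middle carrier:** my first fresh grip was too high and slipped off, moving the carrier about 3.5 mm off the side face. I squared it home again, let go, and re-gripped lower before placing it.
- **Long carrier:** my first grip at the stop was too low to clear the bay ribs. I set the carrier down on the worktop once and re-gripped it higher before laying it in its bay.

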